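# Unbar the sweets chest and hold its lid half open

## Task

Draw the locking bar sideways out of the staples at the front of the red-lidded sweets chest and lay it in the blue tray, letting go of it. Then lift the lid by its brass handle to 50 degrees and finish while still holding it there, because it falls shut if let go. Keep the lid shut until the bar lies in the tray, and leave the coffee pot, the green tin and the cup where they stand.

Things in the scene. Friction and masses are not known exactly. Their poses are not given: they have to be found in the camera images.
- chest: Pale wooden box, 200 (x) by 240 (y) by 85 mm high, fixed to the counter, with a flat red lid 10 mm thick (top at 95 mm when shut). Origin: centre of its underside, on the counter. Its x axis points from its front (staples and lug, facing the robot) to its back (hinge); y to the left seen from the robot; z up.
- staple_row (a point): On the chest front: two fixed steel staples at chest y = -30 and +30 mm (10 mm wide along y), the lid lug (14 mm) midway; their openings make a row along y. This point: middle of the row (chest frame -118, 0, 65 mm). Staple openings: 20 mm along x, z = 59 to 71 mm. Staples reach out to x = -132 and z = 55 to 75 mm; the lug to x = -133, z = 50 to 94 mm.
- bar: Loose aluminium locking bar, 70 g, 130 (y) by 16 (x) by 8 mm thick, upright yellow tab at its +y end. Origin: centre of its underside. It starts through staples and lug, along chest y, origin at chest (-118, about +23, 59) mm, and keeps the lid shut. Play 2 mm each side, 4 mm above. It comes out only to the chest +y side (tab side), free of both staples after 80 mm.
- bar_tab (a point): Grip point in the middle of the bar's yellow tab, 57 mm along the bar's +y from its origin, 30 mm above its underside. The tab is 12 mm thick along the bar (y), 20 mm wide (x) and stands from 8 to 48 mm above the underside; at the start 39 mm of free bar lie between tab and nearer staple.
- bar_tab_end (a point): Middle of the bar's end face at the tab (bar frame: y = +65 mm, 4 mm above the underside).
- bar_far_end (a point): Middle of the bar's other end face (bar frame: y = -65 mm, 4 mm above the underside).
- tray: Shallow blue open tray, 130 (x) by 190 (y) by 16 mm high, walls and floor 4 mm (inside 122 by 182 mm), 0.5 kg, loose on the counter, either to the left or to the right of the chest. Origin: centre of its underside; its y axis is its long side, z up.
- lid (a joint): Angle of the red lid: 0 shut, growing as its front edge rises, 50 degrees = 0.873 rad, stop at 1.45 rad. The lid weighs about 0.4 kg (0.25 to 0.55), turns freely and falls shut by its weight when let go anywhere below the stop.
- lid_handle (a point): Middle of the lid's brass handle: a round bar 10 mm thick, 110 mm long, along the chest's y axis, on two end posts; its axis is 35 mm above the lid's top face, 30 mm behind the lid's front edge. Shut, it lies at (-70, 0, 130.5) mm in the chest's frame: 170 mm in front of the hinge line and 45 mm above it.
- lid_hinge (a point): Middle of the lid's hinge line, along the chest's y axis at the upper back edge of the box: x = +100, y = 0, z = 85.5 mm in the chest's frame. Does not move with the lid.
- coffeepot: Loose brass coffee pot with spout and handle, 240 mm tall, belly 104 mm across, handle and spout reach 82 mm from its axis. Origin: centre of its underside. Leave alone.
- tin: Loose upright round tin with a green label, 72 mm across, 110 mm tall. Origin: centre of its underside. Leave alone.
- cup: Loose small white cup, 64 mm across, 60 mm tall. Origin: centre of its underside. Leave alone.
There are look-alikes about, which are no part of the job. There is more than one size of the bar; the one meant has the size given above. There is more than one size of the tray; the one meant has the size given above.

How it is judged:
On the way, in this order (a step that is already met when the one before it is completed fails the run):
1. the bar is drawn out of both staples on the tab side, with the lid still shut (y of bar_far_end in the frame of chest above 0.036 m and value of joint lid below 0.06 rad), for 0.1 s.
2. the bar lies let go in the tray, with the lid still shut (x of bar_tab_end in the frame of tray between -0.064 and 0.064 m and y of bar_tab_end in the frame of tray between -0.094 and 0.094 m and z of each of bar_tab_end, bar_far_end in the frame of tray below 0.03 m and x of bar_far_end in the frame of tray between -0.064 and 0.064 m and y of bar_far_end in the frame of tray between -0.094 and 0.094 m and contact force between bar and the arm below 0.1 N and contact force between bar and the fingers below 0.1 N and linear speed of bar below 0.03 m/s and value of joint lid below 0.06 rad), for 0.3 s.
At the end, for the whole second after the job is handed in: The lid stands still at 50 degrees, give or take 6, carried by the robot alone (which still touches it), and the bar lies at rest in the tray, both ends inside its walls, not touched by the robot (value of joint lid between 0.768 and 0.978 rad and velocity of joint lid between -0.1 and 0.1 rad/s and contact force between any of the fingers, the arm and lid above 0.4 N and x of bar_tab_end in the frame of tray between -0.064 and 0.064 m and y of bar_tab_end in the frame of tray between -0.094 and 0.094 m and z of each of bar_tab_end, bar_far_end in the frame of tray below 0.03 m and x of bar_far_end in the frame of tray between -0.064 and 0.064 m and y of bar_far_end in the frame of tray between -0.094 and 0.094 m and contact force between bar and the arm below 0.1 N and contact force between bar and the fingers below 0.1 N and linear speed of bar below 0.03 m/s and contact force between lid and coffeepot below 0.1 N and contact force between lid and tin below 0.1 N and contact force between lid and cup below 0.1 N and contact force between lid and bar below 0.1 N and contact force between lid and tray below 0.1 N); the arm keeps its last pose, push and grip.
It fails at once if the coffee pot is shifted by more than 30 mm or tipped (distance of coffeepot from where it was at the start of the episode above 0.03 m or angle between coffeepot's own z axis and vertical above 0.4 rad).
It fails at once if the tin is shifted by more than 30 mm or tipped (distance of tin from where it was at the start of the episode above 0.03 m or angle between tin's own z axis and vertical above 0.4 rad).
It fails at once if the cup is shifted by more than 30 mm or tipped (distance of cup from where it was at the start of the episode above 0.03 m or angle between cup's own z axis and vertical above 0.4 rad).
It also fails if it takes over 58 s, if anything falls off the work surface, if the arm or the gripper's body presses on something with over 40 N, if the wrist force passes 120 N, or if a joint passes its speed limit or range.

## Robot

A 6-joint arm with a two-finger parallel gripper is mounted at the origin on the work surface. World frame = base frame: x ahead of the robot, y to its left, z up, the work surface at z = 0. Lengths are in m, angles in rad, forces in N, time in s.
With the tool pointing down it reaches from about 0.375 to 0.9 m from the base axis. Payload 3.1 kg.
Tool frame: the origin (TCP) lies on the centre line of the jaws, within the pads' length; the fingertips stand robot.finger_overhang ahead of it and the grasp point (between the pads) lies 2 mm behind it (robot.finger_overhang is the distance from the TCP to the fingertips, in m); z points along the fingers, y is the direction in which the jaws open and shut (so a half turn about z gives the same grasp; the last joint's range is limited). The gripper opens to 87 mm and grips with 3 to 60 N. Pads are 19 mm wide; open, the fingers measure 117 mm over their backs; the gripper's body (75 mm by 190 mm) begins 51 mm behind the grasp point.
Start: joints at [0.946, 0.527, 1.433, -0, 1.181, -0.178], TCP at [0.27, 0.564, 0.201] pointing down, gripper open.
Joint ranges: [-3.08, 3.08], [-0.75, 2.2], [0.22, 2.44], [-1.43, 4.57], [0, 2.65], [-2.85, 2.85]. Speed limits (rad/s): [2.79, 2.79, 3.14, 3.14, 3.14, 3.14].

## Interface

Orientations are given as a unit quaternion [x, y, z, w].
In Python, from rig import robot gives the robot as it stands. The module is installed in compiled form; this text tells all that it offers.
- The arm moves only by the tool step_arm, never from a script. Its arguments are lists of equal length, an entry for each row: "slide": the shift along the tool's x, y, z in mm, a list of three; "twist": the turn about the tool's z in degrees. A call has 1 to 20 rows; each row shifts and turns the commanded pose from where the row before left it, along the tool's axes as they then stand; what a row does not reach is not made up. A row lasts 1/12 s, in which the tool goes at most 41.7 mm and 7.16 degrees, less where a joint would pass 70% of its speed; a pose out of reach is approached as far as the arm can. A call is refused whole if a number of a shift passes 41.7 or a number of a turn 7.16, either way. A call with a gripper value outside its range is refused whole. "jaw" is the finger opening in mm, from 0 to 87, set as the call begins (left out, the last holds). The fingers move at their own pace and stop on an object; "force" is the grip in N (left out, the last holds). Time passes only in rows, so rows that do not move let the fingers close. It gives the time, the measured TCP pose, the force and the opening at its end, in the units of the state.
- robot.get_obs(): the state, without advancing time (a new reading comes with each control period).
- robot.camera(name): name is "side" or "top" or "wrist"; returns a dict with "color" (480x640x3 uint8, blue, green, red), "depth" (480x640 float32, m along the optical axis (not along the pixel's ray), 0 where there is no reading), "camera_matrix" (3x3 intrinsics, pixels), "origin" and "orientation" of the camera in the world. Camera axes: x right, y down, z forward; pixel columns grow to the right and rows downward; lengths in m; the calibration is good to about 2 mm. The wrist camera is an equidistant fisheye: a pixel r from the principal point sees the ray r / f radians off the axis. A picture is of the moment at which its call begins.
- robot.hand_in(): hands the job in, once; it reports no verdict.
The state is a dict: "time": time; "q": joint angles; "joint_velocities": joint speeds; "joint_torque": joint torques, N m; "position": TCP position; "tool_rot": TCP orientation; "ft_force": force on the tool from outside, world axes, zero at the start; "moment": the same for the moment, N m; "grip_width": finger opening in m.
Only numpy, scipy, OpenCV 4.12 (cv2) and the standard library are available. Lean on these libraries where they do the work, as an engineer would, in place of code of your own. Each camera call takes 0.05 s, during which the arm holds its last target.

## Working session

There is one attempt and no reset: what is moved stays moved. The work goes in short steps, Python scripts to look and compute and a tool call to move; the robot and the scene stay as the last step left them, time stands still between calls to the robot, and variables do not carry over. Pictures are saved under pics/ and viewed, and the job is handed in when it is done.

Besides the shell and the picture viewer there is one more tool, called as name(argument=value, ...) on one line, values as JSON. step_arm: Moves the arm, as the interface text tells. Its arguments: {"type":"object","properties":{"slide":{"type":"array","items":{"type":"array","items":{"type":"number"}}},"twist":{"type":"array","items":{"type":"number"}},"jaw":{"type":"number"},"force":{"type":"number"}},"required":["slide","twist"]}

```bash
mkdir -p pics; cat > h.py <<'E'
import numpy as np, cv2
from rig import robot
from scipy.spatial.transform import Rotation as R
def snap(n,f):
    c=robot.camera(n); cv2.imwrite(f'pics/{f}.png',c['color']); np.save(f'/tmp/{f}.npy',c,allow_pickle=True); return c
def load(f): return np.load(f'/tmp/{f}.npy',allow_pickle=True).item()
def rot(c):
    o=np.array(c['orientation']); return R.from_quat(o).as_matrix() if o.size==4 else o.reshape(3,3)
def onplane(c,u,v,z):
    K=np.array(c['camera_matrix']); d=rot(c)@np.array([(u-K[0,2])/K[0,0],(v-K[1,2])/K[1,1],1]); o=np.array(c['origin'])
    return o+d*(z-o[2])/d[2]
def cloud(c):
    K=np.array(c['camera_matrix']); v,u=np.mgrid[:480,:640]; Z=c['depth']
    p=np.stack([(u-K[0,2])/K[0,0]*Z,(v-K[1,2])/K[1,1]*Z,Z],-1); return p@rot(c).T+np.array(c['origin'])
def proj(c,p):
    K=np.array(c['camera_matrix']); q=rot(c).T@(np.array(p)-np.array(c['origin'])); return (K@q)[:2]/q[2]
E
python3 - <<'E'
from h import *
for n in('side','top'):
    c=snap(n,n+'0'); print(n,c['origin'],c['orientation'],c['camera_matrix'])
o=robot.get_obs(); print(o, robot.finger_overhang)
E
```

```text
side [ 0.16875428 -0.84019466  1.001814  ] [ 0.90423288 -0.17328191  0.06696806 -0.3845147 ] [[478.11314916   0.         319.74288855]
 [  0.         478.11314916 239.34847163]
 [  0.           0.           1.        ]]
top [ 0.4014456  -0.00281048  1.13306225] [-0.70275148  0.71021031 -0.02390707  0.03420699] [[492.73192896   0.         325.41947689]
 [  0.         492.73192896 240.78206652]
 [  0.           0.           1.        ]]
{'time': 0.1, 'q': array([ 9.45483667e-01,  5.28385383e-01,  1.43373422e+00, -3.16525946e-05,
        1.18138878e+00, -1.78493587e-01]), 'joint_velocities': array([-0.0003564 , -0.00132287, -0.0024572 , -0.00072496,  0.00123817,
       -0.00051873]), 'joint_torque': array([-2.89748396e-04, -4.40984881e+01, -1.77150714e+01,  6.35026046e-02,
        5.34002529e-02, -4.68361009e-05]), 'position': array([0.26963744, 0.56309327, 0.19977474]), 'tool_rot': array([ 2.21549731e-01,  9.75148603e-01, -8.87263257e-04, -3.61218050e-04]), 'ft_force': array([-0.34472744,  0.47066785, -0.23237814]), 'moment': array([-0.00116461,  0.03583412,  0.00023392]), 'grip_width': 0.08697149449186578} 0.017
```

View pics/side0.png

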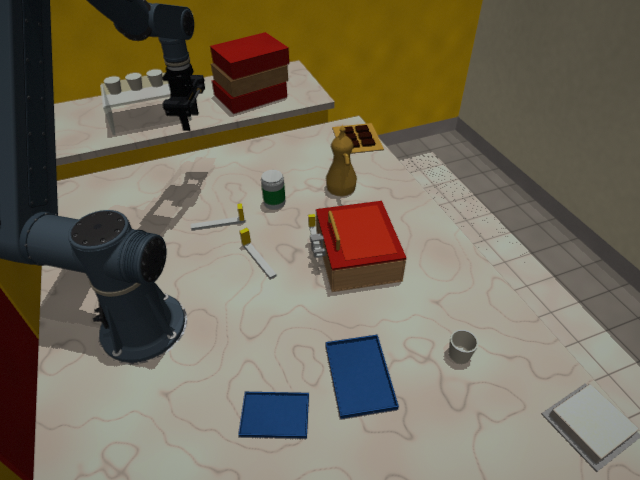

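View pics/top0.png

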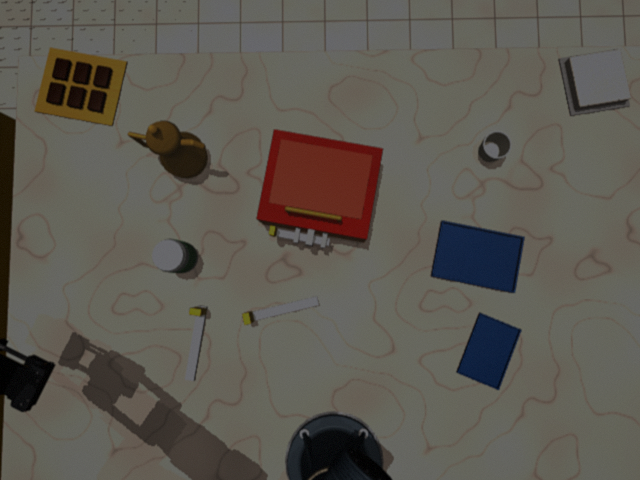

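Top view: the chest lid spans about (258–382, 130–240), with the handle at (313,214). The inserted bar's yellow tab is at (272,232). The other bars, at (195,345) and (283,310), lie loose on the counter, so they are look-alikes. Blue trays are at (478,256), larger, and (488,350), smaller. I'll measure them next.

```bash
python3 - <<'E'
from h import *
c=load('top0'); im=c['color']; P=cloud(c)
hsv=cv2.cvtColor(im,cv2.COLOR_BGR2HSV)
def cont(m,mina):
    cs,_=cv2.findContours(m,cv2.RETR_EXTERNAL,cv2.CHAIN_APPROX_NONE); return [k for k in cs if cv2.contourArea(k)>mina]
def report(nm,m,z,mina):
    for k in cont(m,mina):
        w=np.array([onplane(c,u,v,z)[:2] for u,v in k[:,0]],np.float32)
        (cx,cy),(a,b),_=r=cv2.minAreaRect(w); bx=cv2.boxPoints(r)
        e=[(bx[i+1]-bx[i]) for i in range(2)]; L=max(e,key=np.linalg.norm)
        uv=k[:,0].mean(0)
        print(nm,'uv',uv.round(),'c',round(cx,4),round(cy,4),'size',round(a,4),round(b,4),'longaxis deg',np.degrees(np.arctan2(L[1],L[0])).round(2), 'depthz',np.median(P[int(uv[1]),int(uv[0]),2]).round(3))
report('blue',cv2.inRange(hsv,(100,100,30),(130,255,255)),.014,300)
red=cv2.inRange(hsv,(0,150,60),(8,255,255))|cv2.inRange(hsv,(172,150,60),(180,255,255))
report('red',red,.0955,1000)
yel=cv2.inRange(hsv,(22,120,60),(35,255,255))
report('yel',yel,.1,15)
h=P[...,2]
for nm,(u0,u1,v0,v1) in dict(pot=(120,225,110,185),tin=(145,205,230,280),cup=(470,515,125,170)).items():
    q=P[v0:v1,u0:u1].reshape(-1,3); q=q[(q[:,2]>.02)]; print(nm,q.min(0).round(3),q.max(0).round(3))
s=cv2.resize(im[190:260,240:400],None,fx=5,fy=5,interpolation=2); cv2.imwrite('pics/c1.png',cv2.convertScaleAbs(s,alpha=1.8))
s2=load('side0')['color'][195:295,270:420]; cv2.imwrite('pics/c2.png',cv2.resize(s2,None,fx=5,fy=5,interpolation=2))
E
```

```text
blue uv [489. 351.] c 0.2442 -0.348 size 0.0982 0.1409 longaxis deg -22.94 depthz -0.002
blue uv [478. 256.] c 0.4549 -0.3306 size 0.1891 0.1278 longaxis deg 77.86 depthz 0.007
red uv [320. 184.] c 0.6098 0.0231 size 0.2382 0.1982 longaxis deg 78.97 depthz 0.095
yel uv [246. 318.] c 0.327 0.1787 size 0.0236 0.0142 longaxis deg 13.41 depthz 0.059
yel uv [195. 311.] c 0.3416 0.2866 size 0.0232 0.0145 longaxis deg 89.48 depthz 0.061
yel uv [272. 230.] c 0.5108 0.1254 size 0.0106 0.0213 longaxis deg -0.08 depthz 0.108
yel uv [107. 114.] c 0.7711 0.4844 size 0.0353 0.0472 longaxis deg -13.46 depthz 0.005
pot [ 0.401 -0.003  0.02 ] [0.746 0.413 1.133]
tin [ 0.401 -0.003  0.02 ] [0.496 0.376 1.133]
cup [ 0.401 -0.4    0.02 ] [ 0.733 -0.003  1.133]
```

View pics/c1.png

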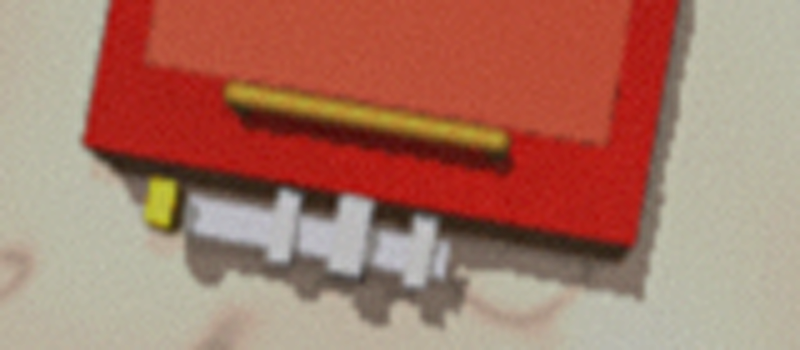

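View pics/c2.png

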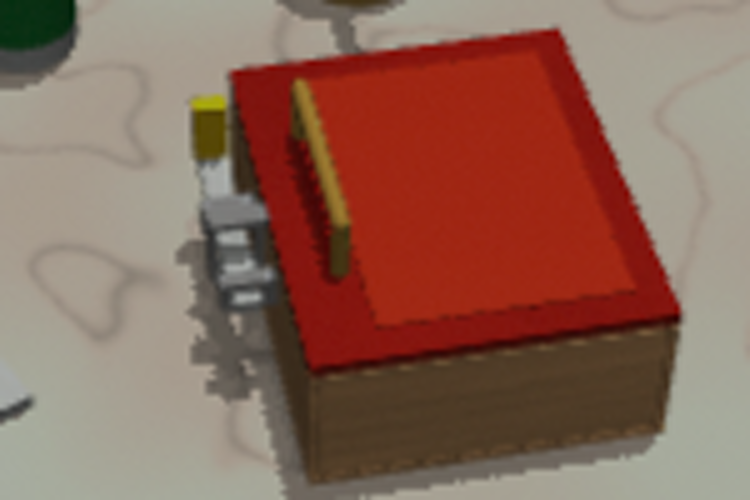

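The bar with its tab at (272,232) sits in the staples, as described. The larger tray at (478,256) measures 189×128 mm, which matches. The other is 141×98 mm, so it's the look-alike. Next I'll refine the chest yaw and confirm the tray and bar lengths in one enlarged crop.

```bash
python3 - <<'E'
from h import *
c=load('top0'); im=c['color']; hsv=cv2.cvtColor(im,cv2.COLOR_BGR2HSV)
red=cv2.inRange(hsv,(0,150,60),(8,255,255))|cv2.inRange(hsv,(172,150,60),(180,255,255))
k=max(cv2.findContours(red,0,1)[0],key=cv2.contourArea)
w=np.array([onplane(c,u,v,.0955)[:2] for u,v in k[:,0]])
def edges(w,C,psi,hx,hy,t=.006):
    X=np.array([np.cos(psi),np.sin(psi)]);Y=np.array([-X[1],X[0]]); q=(w-C)@np.c_[X,Y]
    for nm,a,b,h,l in(('back',0,1,hx,hy),('front',0,1,-hx,hy),('left',1,0,hy,hx),('right',1,0,-hy,hx)):
        m=(abs(q[:,a]-h)<t)&(abs(q[:,b])<l*.85); p=np.polyfit(q[m,b],q[m,a],1); print(nm,m.sum(),'off',p[1].round(4),'slope deg',np.degrees(p[0]).round(2))
edges(w,np.array([.6098,.0231]),np.radians(-11.03),.1,.12)
bl=cv2.inRange(hsv,(100,100,30),(130,255,255))
k=max(cv2.findContours(bl,0,1)[0],key=cv2.contourArea)
w=np.array([onplane(c,u,v,.014)[:2] for u,v in k[:,0]])
edges(w,np.array([.4549,-.3306]),np.radians(-12.14),.065,.095)
for nm in('top0','side0'):
  d=load(nm);P=cloud(d);ok=d['depth']>0
  for n,C,z0,z1 in(('tin',(.475,.34),.09,.13),('pot',(.67,.32),.03,.26),('cup',(.67,-.39),.045,.08)):
    m=ok&(np.hypot(P[...,0]-C[0],P[...,1]-C[1])<.11)&(P[...,2]>z0)&(P[...,2]<z1); q=P[m]
    if len(q): print(nm,n,len(q),q.min(0).round(3),q.max(0).round(3))
s=cv2.resize(im[210:400,420:540],None,fx=3,fy=3); cv2.imwrite('pics/c3.png',cv2.convertScaleAbs(s,alpha=1.8))
E
```

```text
back 93 off 0.0979 slope deg 0.01
front 95 off -0.0979 slope deg 0.05
left 77 off 0.1178 slope deg 0.03
right 78 off -0.1179 slope deg 0.31
back 70 off 0.063 slope deg 0.03
front 70 off -0.0626 slope deg -0.04
left 47 off 0.0935 slope deg -0.03
right 48 off -0.0935 slope deg 0.17
top0 tin 918 [0.427 0.307 0.09 ] [0.494 0.376 0.116]
top0 pot 2454 [0.643 0.256 0.03 ] [0.746 0.413 0.242]
top0 cup 283 [ 0.668 -0.4    0.045] [ 0.733 -0.338  0.064]
side0 tin 344 [0.423 0.305 0.09 ] [0.493 0.375 0.117]
side0 pot 1237 [0.639 0.253 0.03 ] [0.739 0.41  0.242]
side0 cup 326 [ 0.666 -0.4    0.045] [ 0.732 -0.337  0.067]
```

View pics/c3.png

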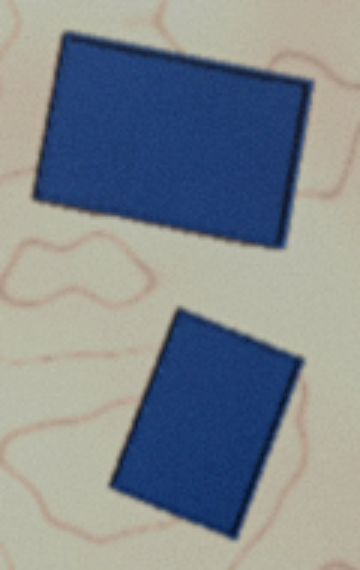

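The crop shows the larger tray at the top (3× crop about (175,140)) and the smaller at the bottom. The larger one is the 130×190 mm tray. Next is the approach above the tab.

```bash
cat >> h.py <<'E'
CH=np.array([.6098,.0231,0]); PSI=np.radians(-11.03)
RC=R.from_euler('z',PSI).as_matrix()
def ch(*p): return CH+RC@np.array(p)
def plan(tgt,yaw):
    o=robot.get_obs(); M=R.from_quat(o['tool_rot']).as_matrix(); y=np.degrees(np.arctan2(M[1,1],M[0,1]))
    d=np.array(tgt)-o['position']; tw=-((yaw-y+180)%360-180)
    # after twisting
    M2=M@R.from_euler('z',tw,degrees=True).as_matrix()
    print('t',o['time'],'pos',o['position'].round(4),'yaw',y.round(2),'twist',round(tw,2),'slide after twist mm',(M2.T@d*1000).round(1),'now',(M.T@d*1000).round(1),'F',np.round(o['ft_force'],1),'grip',o['grip_width'],'q',o['q'].round(2))
E
python3 -c "
from h import *
t=ch(-.118,.080,.2);print(t);plan(t,78.97)"
```

```text
[0.50928563 0.12419828 0.2       ]
t 0.1 pos [0.2696 0.5631 0.1998] yaw 64.4 twist -14.57 slide after twist mm [-3.192e+02 -3.849e+02  2.000e-01] now [-4.058e+02 -2.923e+02  2.000e-01] F [-0.3  0.5 -0.2] grip 0.08697149449186578 q [ 0.95  0.53  1.43 -0.    1.18 -0.18]
```

step_arm(slide=[[0,0,0],[0,0,0],[0,0,0],[-20,-24,0],[-20,-24,0],[-20,-24,0],[-20,-24,0],[-20,-24,0],[-20,-24,0],[-20,-24,0],[-20,-24,0],[-20,-24,0],[-20,-24,0],[-20,-24,0],[-20,-24,0],[-20,-24,0],[-20,-24,0],[-20,-24,0]], twist=[-5,-5,-4.6,0,0,0,0,0,0,0,0,0,0,0,0,0,0,0], jaw=40, force=25)

```text
time: 1.6
position: [0.496, 0.1515, 0.2004]
tool_rot: [0.096, 0.995, -0.0, -0.0]
ft_force: [1.0, 0.4, -0.9]
grip_width: 0.0402
```

```bash
python3 -c "
from h import *
plan(ch(-.118,.080,.2),78.97)
c=snap('wrist','w1');print(c['origin'],c['orientation'],c['camera_matrix'])
snap('side','s1'); cv2.imwrite('pics/s1c.png',cv2.resize(load('s1')['color'][120:320,200:440],(800,600)))"
```

```text
t 1.6 pos [0.496  0.1515 0.2004] yaw 78.99 twist 0.02 slide after twist mm [-18.3 -24.3   0.3] now [-18.3 -24.3   0.3] F [ 1.   0.4 -0.9] grip 0.04018175016911164 q [ 0.08  0.39  1.7   0.    1.06 -1.3 ]
[0.42785949 0.16495961 0.38489657] [0.76492418 0.63085713 0.0830641  0.10005313] [[371.64829954   0.         320.59752566]
 [  0.         371.64829954 243.39997526]
 [  0.           0.           1.        ]]
```

View pics/w1.png

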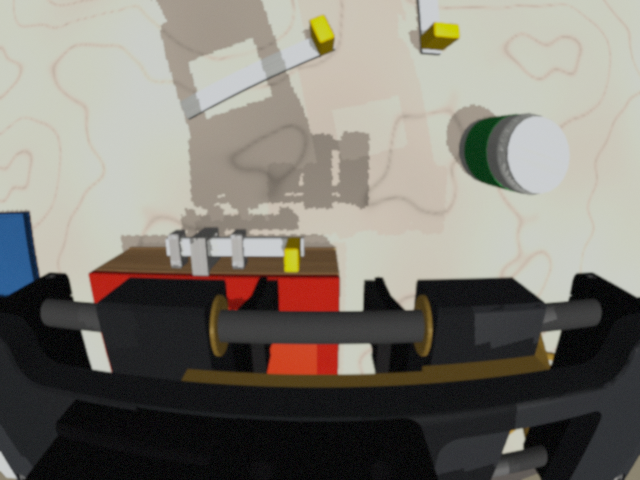

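View pics/s1c.png

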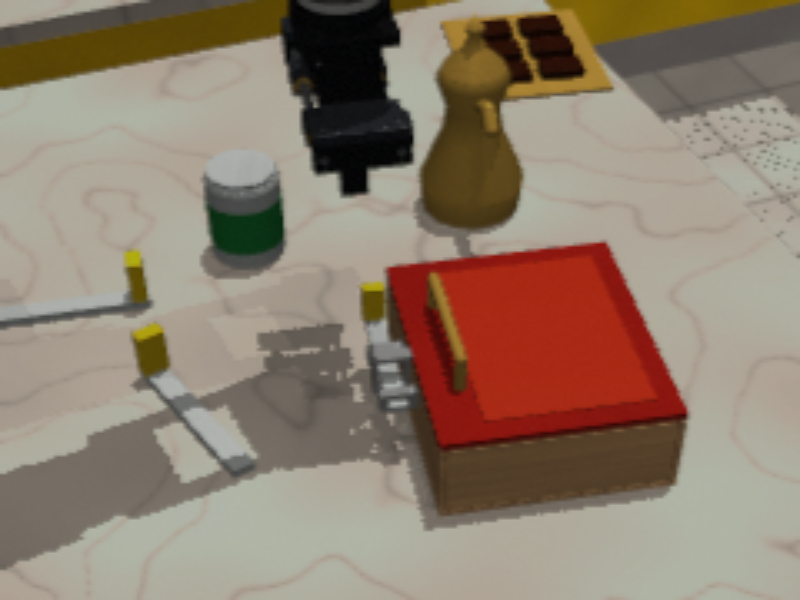

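The wrist view shows the tab at (291,256), the staples and lug at (176–238,248) and the tin at (535,155), clear of the gripper. The side crop shows the gripper hovering left of the chest. Next I'll cross-check the tab position from the wrist camera.

```bash
python3 - <<'E'
from h import *
c=load('w1'); im=c['color']; hsv=cv2.cvtColor(im,cv2.COLOR_BGR2HSV)
m=cv2.inRange(hsv,(24,150,120),(34,255,255)); 
K=c['camera_matrix']
def fe(u,v,z):
    a=np.array([(u-K[0,2])/K[0,0],(v-K[1,2])/K[1,1]]); t=np.linalg.norm(a); d=np.r_[a/t*np.sin(t),np.cos(t)]
    d=rot(c)@d; o=np.array(c['origin']); return o+d*(z-o[2])/d[2]
n,l,s,ce=cv2.connectedComponentsWithStats(m[235:275,270:320]); print(s[1:]+np.array([270,235,0,0,0]))
k=cv2.findContours(m[235:275,270:320],0,1)[0]; k=max(k,key=cv2.contourArea)[:,0]+[270,235]
print('contour',k.min(0),k.max(0))
# top face corners: lower edge of the blob is the near-to-axis (z=.107)
for u,v in [(284,249),(298,249),(284,271),(298,271)]:
  for z in(.107,.067): p=fe(u,v,z); print(u,v,z,p.round(4),'chest',(RC.T@(p-CH)).round(4)[:2])
cv2.imwrite('pics/w1c.png',cv2.resize(im[220:290,150:350],(800,280),interpolation=2))
E
```

```text
[[283 247  17  26 401]]
contour [283 247] [299 272]
284 249 0.107 [0.4997 0.1222 0.107 ] chest [-0.127   0.0762]
284 249 0.067 [0.5101 0.1161 0.067 ] chest [-0.1157  0.0722]
298 249 0.107 [0.5018 0.133  0.107 ] chest [-0.127   0.0872]
298 249 0.067 [0.5124 0.1284 0.067 ] chest [-0.1157  0.0847]
284 271 0.107 [0.5174 0.1183 0.107 ] chest [-0.1089  0.0757]
284 271 0.067 [0.5303 0.1115 0.067 ] chest [-0.0949  0.0716]
298 271 0.107 [0.5195 0.1292 0.107 ] chest [-0.1089  0.0869]
298 271 0.067 [0.5327 0.1241 0.067 ] chest [-0.095   0.0843]
```

View pics/w1c.png

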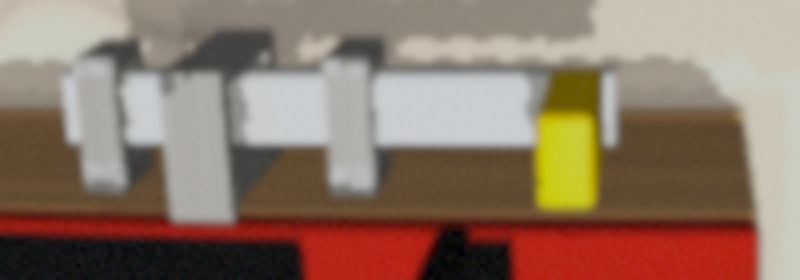

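The wrist view agrees: tab centre at about chest (-118, 81). Staple pixels are (176,248) and (238,248), the lug is at (200,252), and this is the bar running through them. Next: align, then descend.

step_arm(slide=[[-6,-8,0],[-6,-8,0],[-6,-7,0],[0,0,0],[0,0,0],[0,0,20],[0,0,20],[0,0,20],[0,0,10],[0,0,0],[0,0,0]], twist=[0,0,0,0,0,0,0,0,0,0,0])

```text
time: 2.62
position: [0.5088, 0.1274, 0.1305]
tool_rot: [0.095, 0.995, -0.0, -0.0]
ft_force: [0.3, 0.0, -0.6]
grip_width: 0.04
```

```bash
python3 -c "
from h import *
plan(ch(-.118,.081,.092),78.97)"
```

```text
t 2.6167 pos [0.5088 0.1274 0.1305] yaw 79.04 twist 0.07 slide after twist mm [-1.1 -2.1 38.5] now [-1.1 -2.1 38.5] F [ 0.3  0.  -0.6] grip 0.03995292462093604 q [ 0.03  0.49  1.75  0.    0.9  -1.35]
```

step_arm(slide=[[-1,-2,12],[0,0,12],[0,0,10],[0,0,4.5],[0,0,0],[0,0,0]], twist=[0,0,0,0,0,0])

```text
time: 3.12
position: [0.51, 0.1249, 0.0925]
tool_rot: [0.096, 0.995, 0.0, 0.0]
ft_force: [-0.9, 0.0, 0.2]
grip_width: 0.0401
```

step_arm(slide=[[0,0,0],[0,0,0],[0,0,0],[0,0,0],[0,0,0]], twist=[0,0,0,0,0], jaw=0, force=25)

```text
time: 3.53
position: [0.5098, 0.1249, 0.0924]
tool_rot: [0.096, 0.995, 0.0, 0.0]
ft_force: [-0.4, -0.1, -1.2]
grip_width: 0.0145
```

```bash
python3 -c "
from h import *
plan(ch(-.118,.081,.092),78.97)
snap('side','s2'); cv2.imwrite('pics/s2c.png',cv2.resize(load('s2')['color'][180:300,260:420],(800,600)))"
```

```text
t 3.5333 pos [0.5098 0.1249 0.0924] yaw 79.0 twist 0.03 slide after twist mm [0.4 0.3 0.4] now [0.4 0.3 0.4] F [-0.4 -0.1 -1.2] grip 0.014482336373445008 q [ 0.03  0.56  1.78 -0.    0.8  -1.35]
```

View pics/s2c.png

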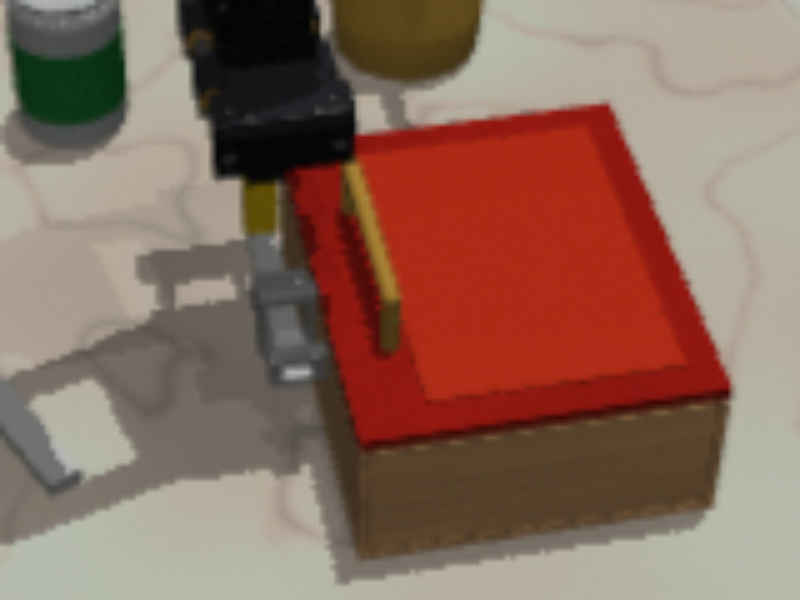

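The gripper is at crop (280,120), with the yellow tab showing below it at (260,205). The jaws are still closing, so I'll wait.

step_arm(slide=[[0,0,0],[0,0,0],[0,0,0],[0,0,0]], twist=[0,0,0,0])

```text
time: 3.92
position: [0.5097, 0.1248, 0.0921]
tool_rot: [0.096, 0.995, -0.0, -0.0]
ft_force: [-0.3, -0.6, -0.4]
grip_width: 0.0004
```

The jaws shut to 0.4 mm, so they missed the tab. I'll look again.

```bash
python3 -c "
from h import *
snap('side','s3'); cv2.imwrite('pics/s3c.png',cv2.resize(load('s3')['color'][140:300,240:440],(800,600)))
c=snap('top','t3'); cv2.imwrite('pics/t3c.png',cv2.convertScaleAbs(cv2.resize(c['color'][160:280,220:380],(800,600)),alpha=1.8))
snap('wrist','w3')
print(robot.get_obs()['q'])
"
```

```text
[ 2.70681912e-02  5.55965537e-01  1.78263371e+00  7.37214663e-06
  8.03073242e-01 -1.35172880e+00]
```

View pics/s3c.png

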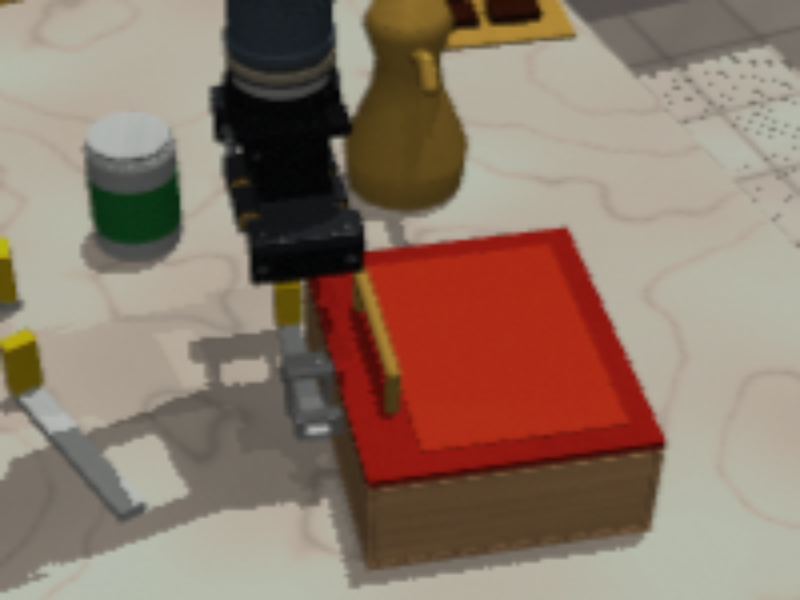

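View pics/t3c.png

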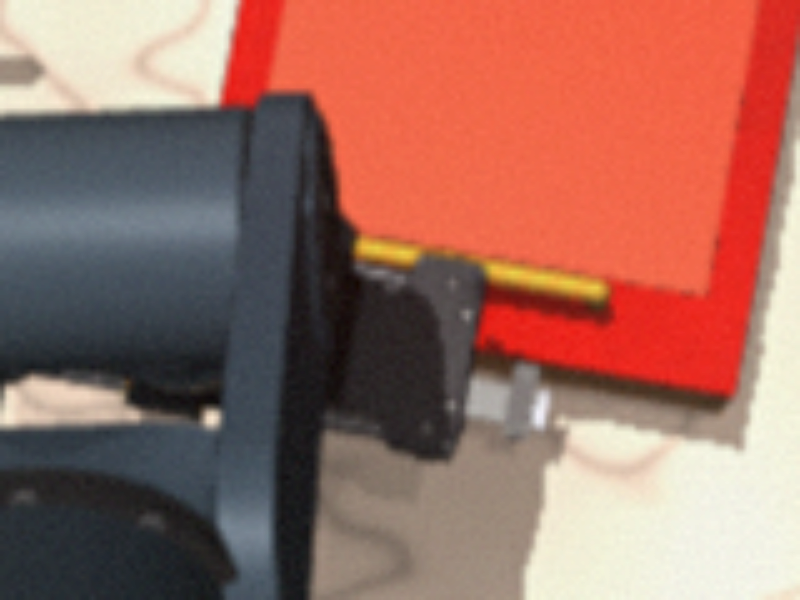

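View pics/w3.png

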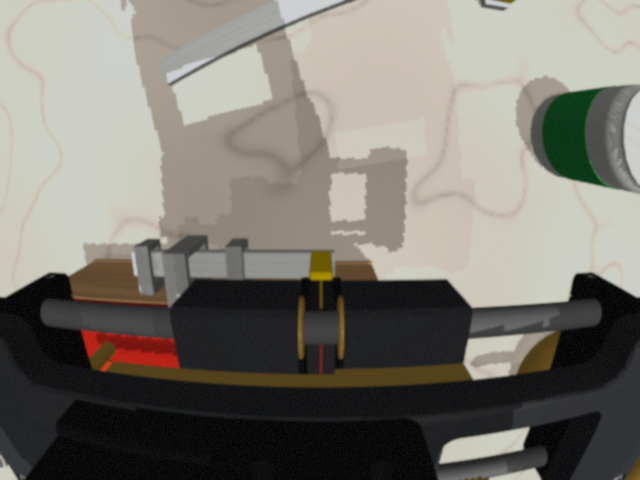

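The side and wrist views show the closed jaws at about (321,290) in the wrist image, with the yellow tab still visible at (321,265). Either the fingers are too high or they are behind the tab, so I'll measure with depth.

```bash
python3 - <<'E'
from h import *
c=load('w3');K=c['camera_matrix']
v,u=np.mgrid[:480,:640]; a=np.stack([(u-K[0,2])/K[0,0],(v-K[1,2])/K[1,1]],-1); t=np.linalg.norm(a,axis=-1)+1e-9
D=c['depth']; d=np.stack([a[...,0]/t*np.tan(t),a[...,1]/t*np.tan(t),np.ones_like(t)],-1)*D[...,None]
P=d@rot(c).T+np.array(c['origin']); Q=(P-CH)@RC
print(c['origin'])
for vv in range(250,380,6):
    print(vv,[(c['color'][vv,uu].tolist(),(Q[vv,uu]*1000).round().astype(int).tolist()) for uu in (308,321,334)])
cv2.imwrite('pics/w3c.png',cv2.convertScaleAbs(cv2.resize(c['color'][240:380,240:400],(800,700))[:600],alpha=2.0))
for n in('s3','t3'):
    e=load(n); Qs=(cloud(e)-CH)@RC; m=(e['depth']>0)&(e['color'].max(-1)<60)&(abs(Qs[...,0]+.118)<.06)&(Qs[...,1]<.2)&(Qs[...,1]>-.03)&(Qs[...,2]>.06)&(Qs[...,2]<.3)
    q=Qs[m]; print(n,len(q),np.percentile(q,[1,5,50,95,99],axis=0).round(3))
E
```

```text
[0.44140457 0.13826118 0.27660132]
250 [([94, 99, 102], [-125, 73, 61]), ([79, 99, 107], [-125, 81, 61]), ([113, 122, 129], [-108, 92, 2])]
256 [([142, 147, 145], [-124, 74, 67]), ([3, 88, 106], [-128, 81, 81]), ([137, 145, 147], [-104, 92, 1])]
262 [([139, 144, 144], [-120, 74, 68]), ([0, 88, 105], [-127, 81, 90]), ([113, 124, 132], [-99, 92, 4])]
268 [([130, 138, 139], [-116, 74, 68]), ([0, 88, 106], [-128, 81, 101]), ([107, 118, 124], [-100, 91, 20])]
274 [([123, 135, 138], [-112, 74, 67]), ([2, 136, 158], [-127, 81, 108]), ([94, 108, 119], [-100, 91, 32])]
280 [([12, 15, 19], [-128, 75, 120]), ([19, 100, 117], [-127, 81, 116]), ([16, 14, 12], [-128, 87, 119])]
286 [([6, 7, 10], [-128, 76, 126]), ([16, 73, 86], [-126, 81, 121]), ([9, 6, 7], [-127, 87, 125])]
292 [([4, 3, 6], [-127, 76, 131]), ([15, 71, 84], [-126, 81, 128]), ([17, 11, 9], [-128, 87, 132])]
298 [([9, 6, 6], [-128, 76, 139]), ([14, 72, 85], [-126, 81, 136]), ([10, 7, 4], [-128, 86, 141])]
304 [([13, 6, 9], [-126, 76, 142]), ([18, 72, 85], [-125, 81, 138]), ([20, 20, 15], [-126, 86, 141])]
310 [([27, 27, 27], [-126, 
[... 773 characters left out ...]
1, 33, 30], [-117, 86, 163])]
358 [([33, 30, 34], [-115, 77, 164]), ([32, 35, 103], [-72, 81, 96]), ([30, 28, 31], [-115, 86, 164])]
364 [([32, 32, 33], [-113, 77, 164]), ([36, 39, 105], [-67, 81, 96]), ([23, 26, 21], [-112, 86, 164])]
370 [([32, 32, 33], [-109, 76, 163]), ([29, 32, 104], [-63, 81, 96]), ([30, 46, 54], [-110, 86, 164])]
376 [([25, 64, 82], [-140, 78, 210]), ([29, 66, 83], [-140, 81, 210]), ([29, 66, 83], [-140, 84, 211])]
s3 1496 [[-0.154 -0.015  0.084]
 [-0.152 -0.013  0.191]
 [-0.122  0.031  0.229]
 [-0.085  0.097  0.295]
 [-0.081  0.16   0.298]]
t3 1204 [[-0.153 -0.014  0.079]
 [-0.152 -0.012  0.199]
 [-0.122  0.014  0.226]
 [-0.085  0.111  0.283]
 [-0.081  0.146  0.292]]
```

View pics/w3c.png

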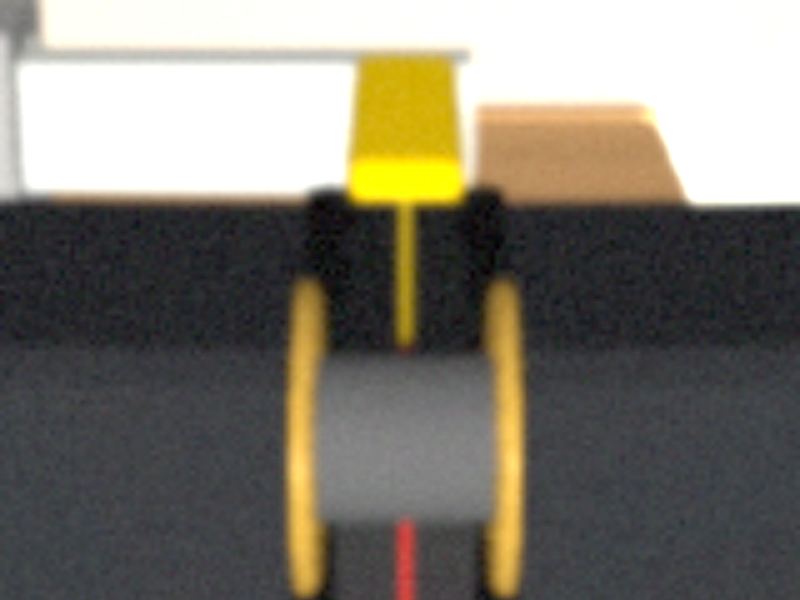

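```bash
python3 - <<'E'
from h import *
s=load('side0'); 
for z in(.183,.2,.225,.25,.26): print(z,proj(s,[.2696,.5631,z]).round(1))
P=cloud(s); m=np.zeros((480,640),bool); m[60:135,160:210]=1
m&=(s['color'].max(-1)<70)&(P[...,1]>.45)&(P[...,1]<.7); q=P[m]; print(len(q)); 
vs,us=np.nonzero(m)
for v in range(95,132,3):
    r=P[v][m[v]]; 
    if len(r): print(v,us[vs==v].min(),us[vs==v].max(),r.min(0).round(3),r.max(0).round(3))
cv2.imwrite('pics/s0g.png',cv2.convertScaleAbs(cv2.resize(s['color'][50:150,130:260],(780,600),interpolation=2),alpha=1.8))
print(robot.finger_overhang,[a for a in dir(robot) if a[0]!='_'])
E
```

```text
0.183 [192.9 133. ]
0.2 [191.8 128.4]
0.225 [190.3 121.4]
0.25 [188.6 114.3]
0.26 [188.  111.4]
1875
95 170 196 [0.227 0.511 0.288] [0.303 0.608 0.341]
98 170 195 [0.225 0.498 0.278] [0.297 0.609 0.338]
101 164 195 [0.206 0.479 0.268] [0.301 0.605 0.338]
104 162 196 [0.198 0.464 0.256] [0.302 0.608 0.338]
107 163 196 [0.199 0.462 0.247] [0.3   0.605 0.329]
110 165 197 [0.202 0.465 0.239] [0.3   0.604 0.316]
113 165 197 [0.2   0.466 0.226] [0.299 0.606 0.306]
116 180 189 [0.24  0.471 0.276] [0.263 0.514 0.294]
119 180 187 [0.238 0.503 0.263] [0.258 0.518 0.269]
122 181 188 [0.239 0.51  0.244] [0.26  0.528 0.256]
125 182 188 [0.24  0.511 0.241] [0.257 0.521 0.246]
128 183 189 [0.241 0.51  0.232] [0.258 0.519 0.234]
0.017 ['Unreachable', 'camera', 'finger_overhang', 'get_obs', 'hand_in']
```

View pics/s0g.png

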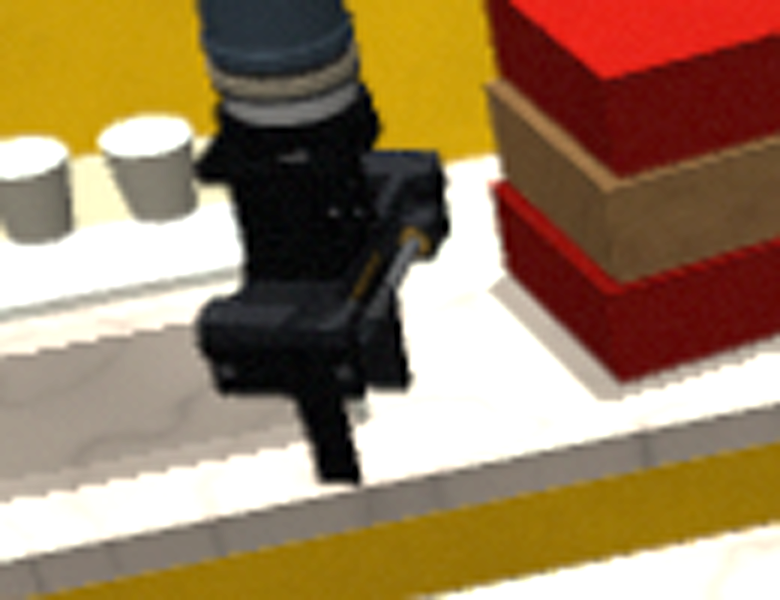

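At the start the side view put the fingertips at z≈0.23 with TCP at 0.20. In the wrist view they are now at ≈0.118 with TCP at 0.092. So the fingertips stand about 25 mm behind the reported TCP, not 17 mm ahead, and they closed above the tab. I'll trust the images: reopen and go about 30 mm lower in small steps, watching the force.

step_arm(slide=[[0,0,0],[0,0,0],[0,0,0],[0,0,0],[0,0,0],[0,0,0],[0,0,0],[0,0,0],[0,0,5],[0,0,5],[0,0,5],[0,0,0],[0,0,0]], twist=[0,0,0,0,0,0,0,0,0,0,0,0,0], jaw=40)

```text
time: 5.15
position: [0.5092, 0.1248, 0.0765]
tool_rot: [0.096, 0.995, -0.0, -0.001]
ft_force: [0.0, 0.3, -0.2]
grip_width: 0.0401
```

```bash
python3 - <<'E'
from h import *
plan(ch(-.118,.081,.062),78.97)
c=snap('wrist','w4')
cv2.imwrite('pics/w4c.png',cv2.convertScaleAbs(cv2.resize(c['color'][220:380,200:440],(780,520)),alpha=2.0))
E
```

```text
t 5.15 pos [0.5092 0.1248 0.0765] yaw 79.0 twist 0.03 slide after twist mm [-0.2  0.4 14.5] now [-0.2  0.4 14.5] F [ 0.   0.3 -0.2] grip 0.04005163839986035 q [ 0.03  0.58  1.79 -0.    0.77 -1.35]
```

View pics/w4c.png

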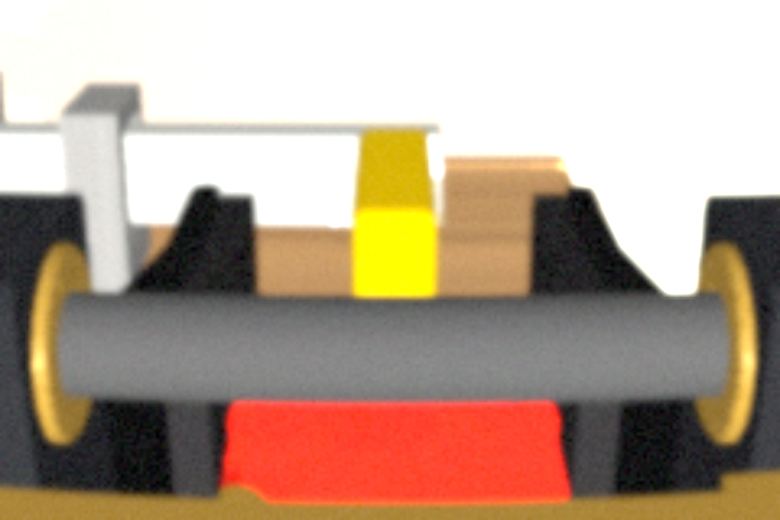

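The wrist crop shows the fingers at x≈230 and 560 straddling the tab at 395, centred and clear of the near staple at 100. I'll lower another 16 mm and close.

step_arm(slide=[[0,0,4],[0,0,4],[0,0,4],[0,0,4],[0,0,0],[0,0,0]], twist=[0,0,0,0,0,0])

```text
time: 5.7
position: [0.5094, 0.1248, 0.0607]
tool_rot: [0.096, 0.995, -0.0, -0.0]
ft_force: [-0.6, 0.7, 0.2]
grip_width: 0.0399
```

step_arm(slide=[[0,0,0],[0,0,0],[0,0,0],[0,0,0],[0,0,0],[0,0,0],[0,0,0],[0,0,0],[0,0,0],[0,0,0]], twist=[0,0,0,0,0,0,0,0,0,0], jaw=0, force=25)

```text
time: 6.53
position: [0.5098, 0.1249, 0.0613]
tool_rot: [0.096, 0.995, 0.0, 0.0]
ft_force: [-0.3, -0.0, 0.7]
grip_width: 0.0119
```

```bash
python3 - <<'E'
from h import *
plan(ch(-.118,.171,.061),78.97)
c=snap('wrist','w5')
cv2.imwrite('pics/w5c.png',cv2.convertScaleAbs(cv2.resize(c['color'][220:380,200:440],(780,520)),alpha=2.0))
E
```

```text
t 6.5333 pos [0.5098 0.1249 0.0613] yaw 79.0 twist 0.03 slide after twist mm [ 0.4 90.2  0.3] now [ 0.3 90.2  0.3] F [-0.3 -0.   0.7] grip 0.011879760519258748 q [ 0.03  0.61  1.8   0.    0.73 -1.35]
```

View pics/w5c.png

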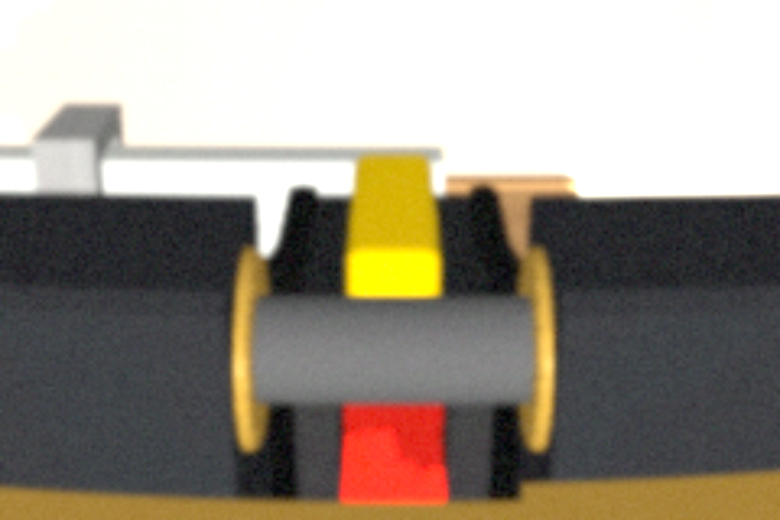

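The tab is gripped (11.9 mm, at crop (395,230)). I'll lift it 1.5 mm inside the play and draw it along chest +y.

step_arm(slide=[[0,0,-1.5],[0,4,0],[0,7,0],[0,7,0],[0,7,0],[0,7,0],[0,7,0],[0,7,0],[0,0,0]], twist=[0,0,0,0,0,0,0,0,0])

```text
time: 7.33
position: [0.5189, 0.1715, 0.0627]
tool_rot: [0.095, 0.995, 0.0, 0.0]
ft_force: [0.5, -0.1, 0.3]
grip_width: 0.0124
```

step_arm(slide=[[0,7,0],[0,7,0],[0,7,0],[0,7,0],[0,7,0],[0,7,0],[0,6,0],[0,0,0],[0,0,0]], twist=[0,0,0,0,0,0,0,0,0])

```text
time: 8.08
position: [0.5276, 0.2175, 0.0626]
tool_rot: [0.095, 0.995, -0.0, -0.0]
ft_force: [-0.2, -1.4, -0.3]
grip_width: 0.0116
```

```bash
python3 - <<'E'
from h import *
plan(ch(-.118,.173,.0625),78.97)
c=snap('side','s6')
cv2.imwrite('pics/s6c.png',cv2.resize(c['color'][150:300,220:420],(800,600)))
E
```

```text
t 8.0833 pos [0.5276 0.2175 0.0626] yaw 79.05 twist 0.08 slide after twist mm [ 0.1 -2.1  0.1] now [ 0.1 -2.1  0.1] F [-0.2 -1.4 -0.3] grip 0.01159679595126017 q [ 0.2   0.65  1.68 -0.    0.81 -1.18]
```

View pics/s6c.png

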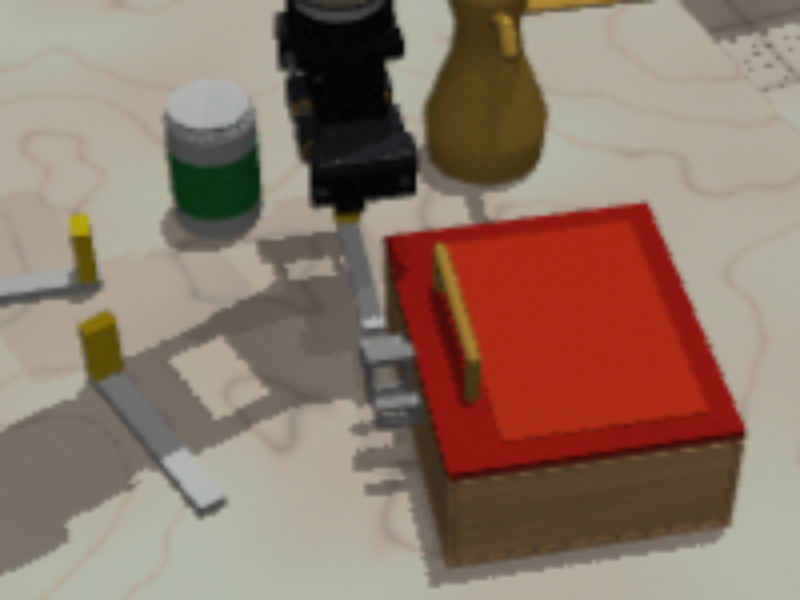

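The bar is out: its far end at crop (372,325) sits just beyond the near staple, and the lid is shut. Next I'll draw it a little further, lift, and check.

step_arm(slide=[[0,5,0],[0,0,0],[0,0,-10],[0,0,-20],[0,0,-20],[0,0,-20],[0,0,-20],[0,0,-20],[0,0,-20],[0,0,-10],[0,0,0],[0,0,0]], twist=[0,0,0,0,0,0,0,0,0,0,0,0])

```text
time: 9.13
position: [0.5285, 0.2219, 0.203]
tool_rot: [0.096, 0.995, 0.0, 0.0]
ft_force: [0.0, 0.3, -1.2]
grip_width: 0.0121
```

```bash
python3 - <<'E'
from h import *
t=np.array([.4549,-.3306,.21])+.057*np.array([np.cos(np.radians(78.97)),np.sin(np.radians(78.97)),0])
print(t);plan(t,78.97)
c=snap('wrist','w7'); cv2.imwrite('pics/w7b.png',c['color'])
c=snap('side','s7')
cv2.imwrite('pics/s7c.png',cv2.resize(c['color'][120:300,200:440],(800,600)))
E
```

```text
[ 0.46580541 -0.27465295  0.21      ]
t 9.1333 pos [0.5285 0.2219 0.203 ] yaw 78.99 twist 0.02 slide after twist mm [ -33.4 -499.4   -7.1] now [ -33.3 -499.4   -7.1] F [ 0.   0.3 -1.2] grip 0.012139073300195643 q [ 0.2   0.45  1.56  0.    1.12 -1.18]
```

View pics/w7b.png

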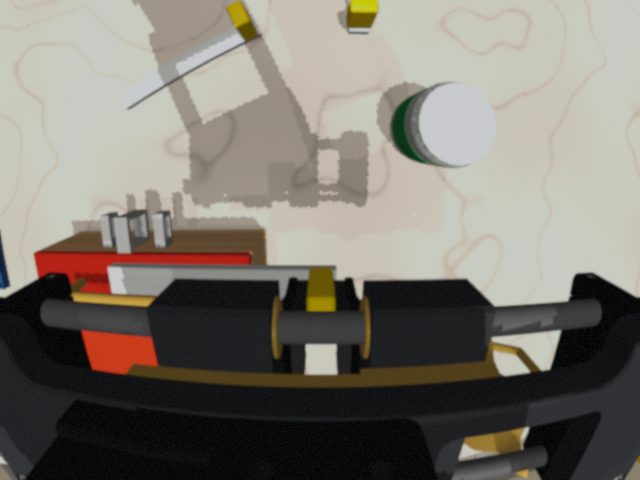

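View pics/s7c.png

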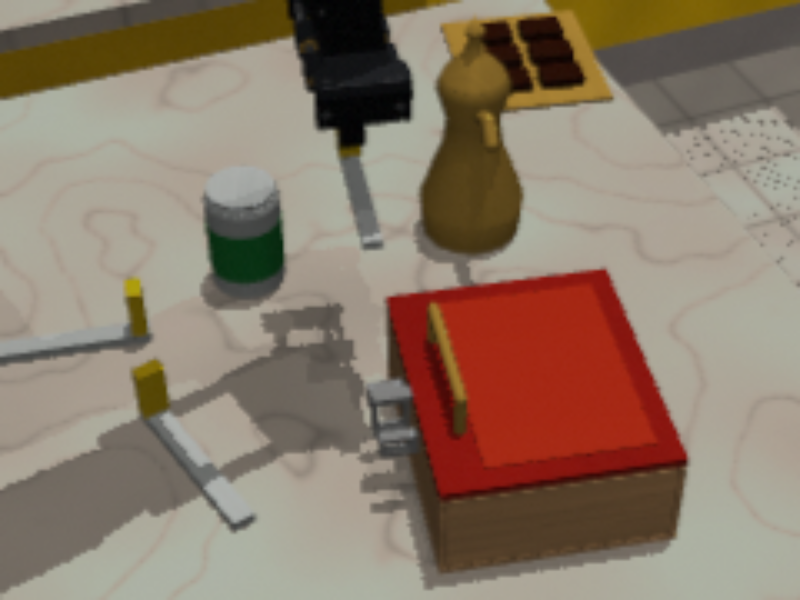

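The bar hangs level in the jaws (wrist (110–335,275)), clear of the chest. Next I'll carry it over to the tray.

step_arm(slide=[[0,-8,0],[-1,-16,0],[-2,-24,0],[-2,-26,0],[-2,-26,0],[-2,-26,0],[-2,-26,0],[-2,-26,0],[-2,-26,0],[-2,-26,0],[-2,-26,0],[-2,-26,0],[-2,-26,0],[-2,-26,0],[-2,-26,0],[-2,-26,0],[-2,-26,0],[-2,-26,0],[-1,-20,0],[0,-10,0]], twist=[0,0,0,0,0,0,0,0,0,0,0,0,0,0,0,0,0,0,0,0])

```text
time: 10.9
position: [0.4716, -0.2465, 0.2016]
tool_rot: [0.097, 0.995, -0.0, -0.001]
ft_force: [-0.5, -1.0, 0.1]
grip_width: 0.0112
```

step_arm(slide=[[0,-12,0],[0,-12,0],[0,-4,0],[0,0,0],[0,0,0]], twist=[0,0,0,0,0])

```text
time: 11.32
position: [0.4672, -0.2707, 0.2025]
tool_rot: [0.096, 0.995, 0.0, -0.0]
ft_force: [0.1, -0.1, -0.7]
grip_width: 0.0118
```

```bash
python3 - <<'E'
from h import *
plan([.4658,-.2747,.02],78.97)
c=snap('wrist','w8')
c=snap('side','s8')
E
```

```text
t 11.3167 pos [ 0.4672 -0.2707  0.2025] yaw 79.01 twist 0.04 slide after twist mm [  0.5  -4.3 182.5] now [  0.5  -4.3 182.5] F [ 0.1 -0.1 -0.7] grip 0.011837963405515135 q [-0.73  0.41  1.64  0.    1.09 -2.11]
```

View pics/w8.png

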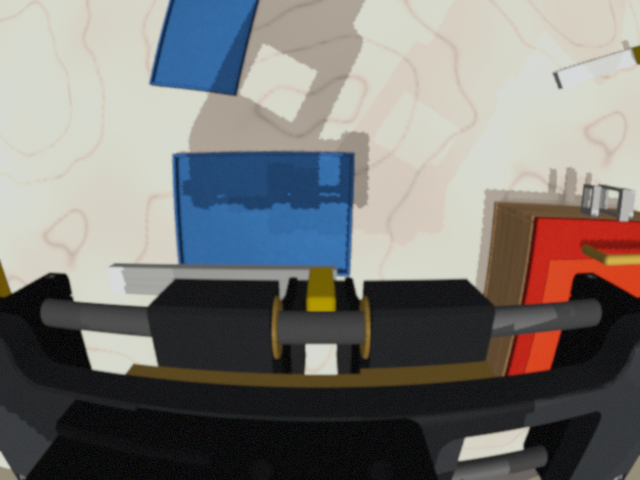

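View pics/s8.png

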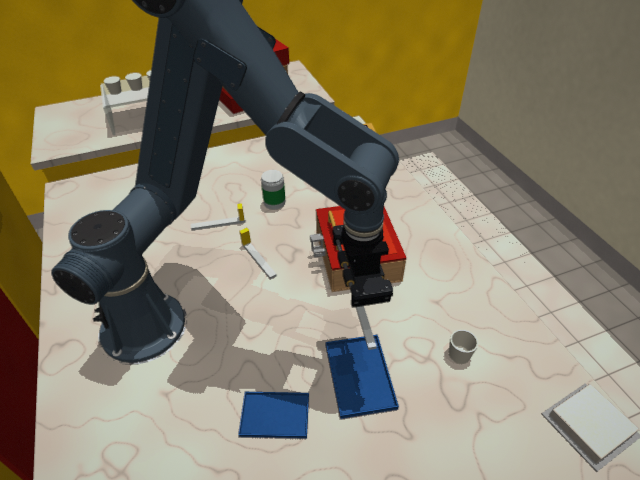

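The tray at wrist (265,210) hasn't moved, and the bar lines up parallel to its long side. I'll lower it.

step_arm(slide=[[0,-2,10],[0,-2,20],[0,0,20],[0,0,20],[0,0,20],[0,0,20],[0,0,20],[0,0,20],[0,0,15],[0,0,8],[0,0,0],[0,0,0]], twist=[0,0,0,0,0,0,0,0,0,0,0,0])

```text
time: 12.42
position: [0.4666, -0.275, 0.0294]
tool_rot: [0.096, 0.995, 0.0, -0.0]
ft_force: [-0.1, -0.7, -0.4]
grip_width: 0.0119
```

```bash
python3 - <<'E'
from h import *
plan([.4658,-.2747,.0075],78.97)
c=snap('side','s9'); cv2.imwrite('pics/s9c.png',cv2.resize(c['color'][280:430,280:480],(800,600)))
E
```

```text
t 12.4167 pos [ 0.4666 -0.275   0.0294] yaw 79.03 twist 0.06 slide after twist mm [ 0.8  0.1 21.9] now [ 0.8  0.1 21.9] F [-0.1 -0.7 -0.4] grip 0.011870513404255004 q [-0.74  0.68  1.77 -0.    0.69 -2.12]
```

View pics/s9c.png

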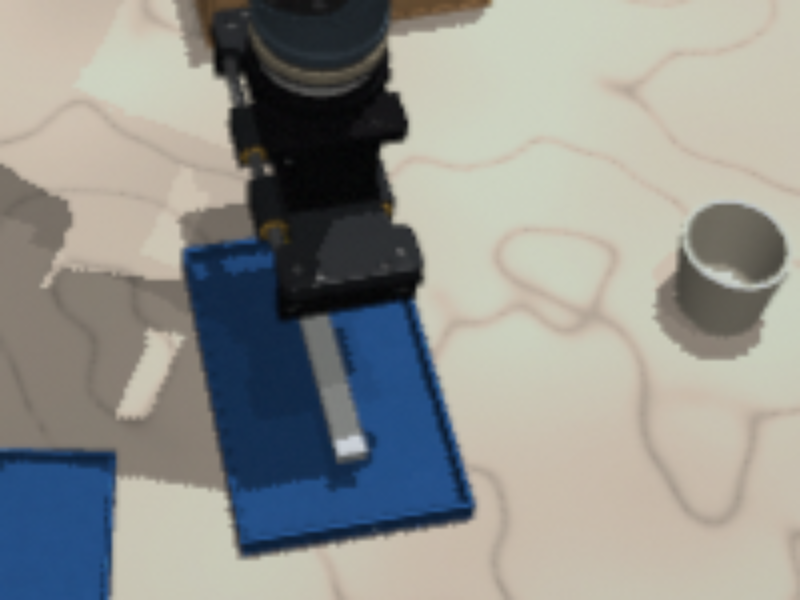

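The bar is centred over the tray at crop (335,390). I'll lower the last 21 mm slowly.

step_arm(slide=[[0,0,5],[0,0,5],[0,0,4],[0,0,3],[0,0,2],[0,0,1.5],[0,0,0],[0,0,0]], twist=[0,0,0,0,0,0,0,0])

```text
time: 13.13
position: [0.4665, -0.2753, 0.0091]
tool_rot: [0.096, 0.995, 0.0, -0.0]
ft_force: [0.1, -0.5, 0.5]
grip_width: 0.0119
```

step_arm(slide=[[0,0,1],[0,0,1],[0,0,0.5],[0,0,0]], twist=[0,0,0,0])

```text
time: 13.47
position: [0.4665, -0.2752, 0.0066]
tool_rot: [0.096, 0.995, 0.0, -0.0]
ft_force: [0.8, -0.3, -1.6]
grip_width: 0.0115
```

step_arm(slide=[[0,0,0],[0,0,0],[0,0,0],[0,0,0],[0,0,0],[0,0,0],[0,0,0],[0,0,0],[0,0,-5],[0,0,-15],[0,0,-25],[0,0,-30],[0,0,-30],[0,0,-30],[0,0,-30],[0,0,-30],[0,0,-15],[0,0,0]], twist=[0,0,0,0,0,0,0,0,0,0,0,0,0,0,0,0,0,0], jaw=40)

```text
time: 14.97
position: [0.4686, -0.277, 0.2212]
tool_rot: [0.096, 0.995, -0.003, 0.004]
ft_force: [0.2, 0.7, 0.3]
grip_width: 0.0401
```

```bash
python3 - <<'E'
from h import *
plan(ch(-.07,0,.2),-11.03)
plan(ch(-.07,0,.2),-11.03+180)
c=snap('side','s10'); cv2.imwrite('pics/s10c.png',cv2.resize(c['color'][280:430,280:480],(800,600)))
c=snap('wrist','w10')
E
```

```text
t 14.9667 pos [ 0.4686 -0.277   0.2212] yaw 79.01 twist 90.04 slide after twist mm [321.6  11.   19.7] now [-11.3 321.6  19.7] F [0.2 0.7 0.3] grip 0.04014826395539522 q [-0.74  0.39  1.62 -0.    1.12 -2.12]
t 14.9667 pos [ 0.4686 -0.277   0.2212] yaw 79.01 twist -89.96 slide after twist mm [-321.6  -11.    19.7] now [-11.3 321.6  19.7] F [0.2 0.7 0.3] grip 0.04014826395539522 q [-0.74  0.39  1.62 -0.    1.12 -2.12]
```

View pics/s10c.png

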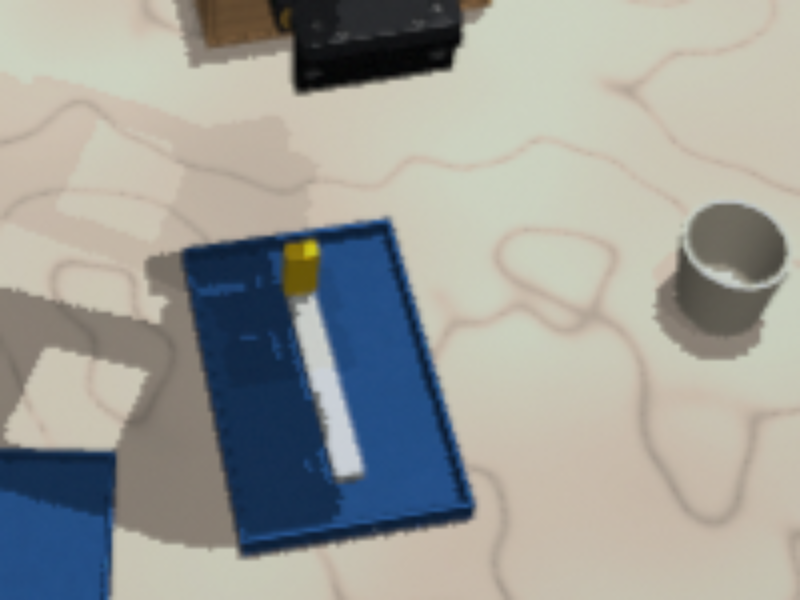

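View pics/w10.png

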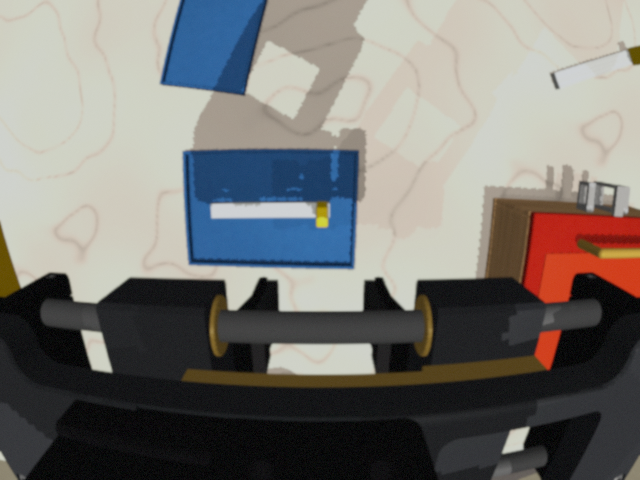

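The bar lies flat in the tray (side crop (330,370); tab at (300,265)), let go and inside all the walls. Now the handle: I'll turn the tool 90° so the jaws close along chest x, then move above it.

step_arm(slide=[[0,0,0],[0,0,0],[0,0,0],[0,0,0],[0,0,0],[0,0,0],[0,0,0],[0,0,0],[0,0,0],[0,0,0],[0,0,0],[0,0,0],[0,0,0],[0,0,0],[0,0,0]], twist=[6,6,6,6,6,6,6,6,6,6,6,6,6,6,6])

```text
time: 16.32
position: [0.4653, -0.2742, 0.2143]
tool_rot: [0.773, 0.634, -0.0, -0.002]
ft_force: [-0.1, 0.0, -0.8]
grip_width: 0.0402
```

step_arm(slide=[[10,0,0],[20,1,0],[25,1,0],[25,1,0],[25,1,0],[25,1,0],[25,1,0],[25,1,0],[25,1,0],[25,1,0],[25,1,0],[25,1,0],[20,0,0],[10,0,0],[0,0,0],[0,0,0]], twist=[0,0,0,0,0,0,0,0,0,0,0,0,0,0,0,0])

```text
time: 17.65
position: [0.5357, 0.0272, 0.2158]
tool_rot: [0.771, 0.637, -0.001, -0.001]
ft_force: [-0.2, -0.4, 0.2]
grip_width: 0.0397
```

```bash
python3 - <<'E'
from h import *
plan(ch(-.07,0,.2),-11.03)
c=snap('wrist','w11')
c=snap('side','s11'); cv2.imwrite('pics/s11c.png',cv2.resize(c['color'][140:320,250:490],(800,600)))
E
```

```text
t 17.65 pos [0.5357 0.0272 0.2158] yaw -10.85 twist 0.18 slide after twist mm [10.2  3.6 15.8] now [10.2  3.6 15.8] F [-0.2 -0.4  0.2] grip 0.03965086421031865 q [-0.16  0.39  1.64 -0.    1.12  0.03]
```

View pics/w11.png

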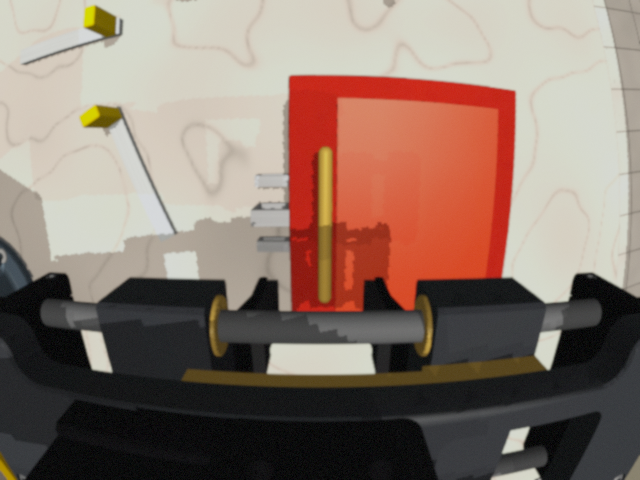

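View pics/s11c.png

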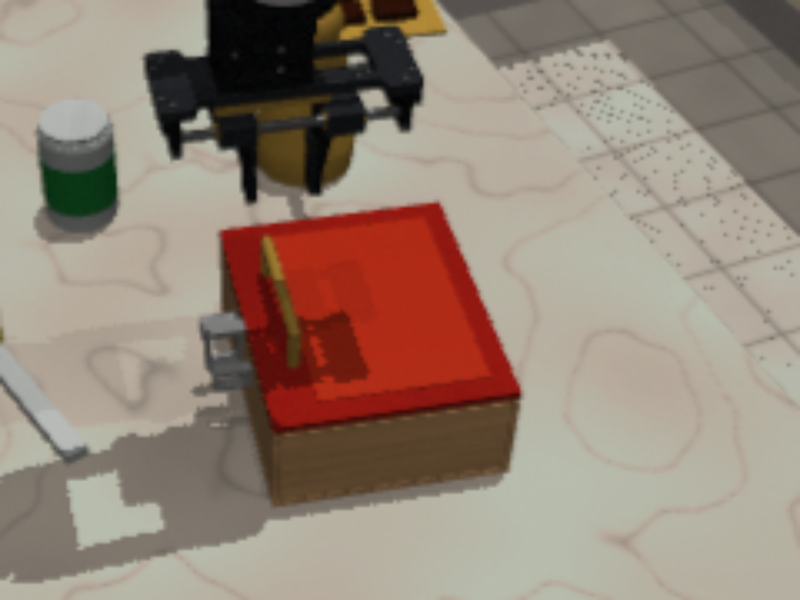

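The handle (wrist (325,225)) lies between the finger columns at 265 and 378. I'll centre and descend, checking before the last part.

step_arm(slide=[[5,2,0],[5,1.5,0],[0,0,10],[0,0,20],[0,0,20],[0,0,20],[0,0,15],[0,0,10],[0,0,5],[0,0,0],[0,0,0]], twist=[0.2,0,0,0,0,0,0,0,0,0,0])

```text
time: 18.67
position: [0.5422, 0.0359, 0.1168]
tool_rot: [0.773, 0.635, 0.0, 0.0]
ft_force: [1.0, 1.4, -0.7]
grip_width: 0.0401
```

```bash
python3 - <<'E'
from h import *
plan(ch(-.07,0,.0905),-11.03)
c=snap('wrist','w12')
c=snap('side','s12'); cv2.imwrite('pics/s12c.png',cv2.resize(c['color'][170:290,290:450],(800,600)))
E
```

```text
t 18.6667 pos [0.5422 0.0359 0.1168] yaw -11.21 twist -0.18 slide after twist mm [ 0.3 -1.2 26.3] now [ 0.3 -1.2 26.3] F [ 1.   1.4 -0.7] grip 0.0400623080852608 q [-0.14  0.54  1.72 -0.    0.89  0.06]
```

View pics/w12.png

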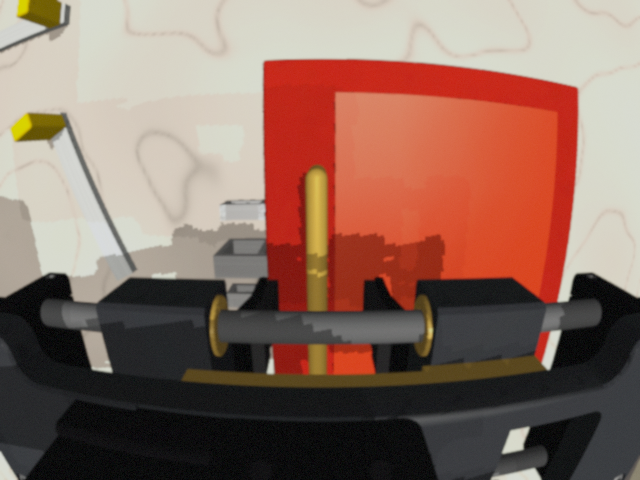

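View pics/s12c.png

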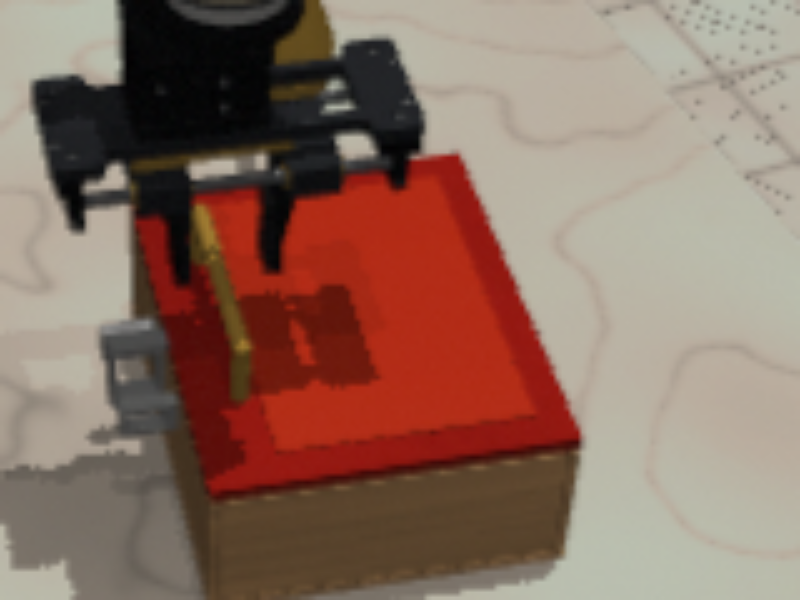

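The fingers (side crop (180,250) and (275,240)) straddle the handle at (205,225). I'll lower 26 mm and close.

step_arm(slide=[[0,-1,8],[0,0,8],[0,0,6],[0,0,4],[0,0,0],[0,0,0]], twist=[0,0,0,0,0,0])

```text
time: 19.27
position: [0.5406, 0.0363, 0.0902]
tool_rot: [0.773, 0.635, -0.0, -0.0]
ft_force: [0.7, 0.4, 0.3]
grip_width: 0.0399
```

step_arm(slide=[[0,0,0],[0,0,0],[0,0,0],[0,0,0],[0,0,0],[0,0,0],[0,0,0],[0,0,0],[0,0,0],[0,0,0],[0,0,0]], twist=[0,0,0,0,0,0,0,0,0,0,0], jaw=0, force=35)

```text
time: 20.18
position: [0.5404, 0.0364, 0.0907]
tool_rot: [0.773, 0.635, -0.0, -0.0]
ft_force: [-1.9, 0.2, 4.0]
grip_width: 0.0087
```

```bash
python3 - <<'E'
from h import *
o=robot.get_obs(); plan(ch(-.07,0,.0905),-11.03)
r=np.hypot(.170,.045); a0=np.arctan2(.045,-.170); p0=None
# tool y = chest +x, tool z = down
prev=np.array([-.170,.045])
cum=[]
for d in np.arange(2.5,50.1,2.5):
    a=a0-np.radians(d); p=np.array([r*np.cos(a),r*np.sin(a)]); s=(p-prev)*1000; prev=p
    cum.append([round(s[0],1),round(-s[1],1)])
print(cum)
c=snap('side','s13'); cv2.imwrite('pics/s13c.png',cv2.resize(c['color'][170:290,290:450],(800,600)))
E
```

```text
t 20.1833 pos [0.5404 0.0364 0.0907] yaw -11.19 twist -0.16 slide after twist mm [0.3 0.7 0.2] now [0.3 0.7 0.2] F [-1.9  0.2  4. ] grip 0.008742817637689214 q [-0.14  0.58  1.74 -0.    0.83  0.06]
[[np.float64(2.1), np.float64(-7.4)], [np.float64(2.4), np.float64(-7.3)], [np.float64(2.8), np.float64(-7.2)], [np.float64(3.1), np.float64(-7.0)], [np.float64(3.4), np.float64(-6.9)], [np.float64(3.7), np.float64(-6.7)], [np.float64(4.0), np.float64(-6.6)], [np.float64(4.2), np.float64(-6.4)], [np.float64(4.5), np.float64(-6.2)], [np.float64(4.8), np.float64(-6.0)], [np.float64(5.0), np.float64(-5.8)], [np.float64(5.3), np.float64(-5.6)], [np.float64(5.5), np.float64(-5.3)], [np.float64(5.8), np.float64(-5.1)], [np.float64(6.0), np.float64(-4.8)], [np.float64(6.2), np.float64(-4.6)], [np.float64(6.4), np.float64(-4.3)], [np.float64(6.5), np.float64(-4.0)], [np.float64(6.7), np.float64(-3.7)], [np.float64(6.9), np.float64(-3.4)]]
```

View pics/s13c.png

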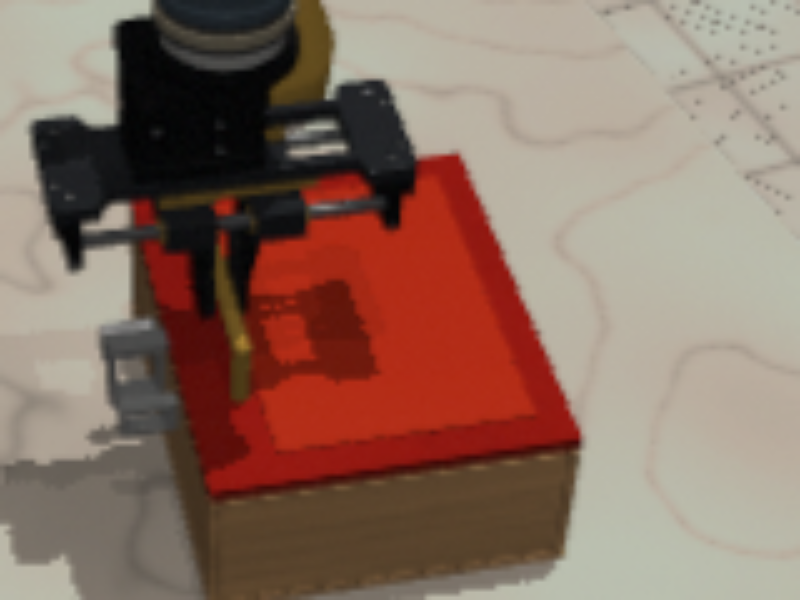

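The jaws stopped at 8.7 mm with +4 N upward. I'd expect 10 mm, so I'll check the finger depth against the handle before lifting.

step_arm(slide=[[0,0,0],[0,0,0]], twist=[0,0])

```text
time: 20.4
position: [0.5404, 0.0364, 0.0907]
tool_rot: [0.773, 0.635, -0.0, -0.0]
ft_force: [-2.9, 0.0, 5.5]
grip_width: 0.0086
```

```bash
python3 - <<'E'
from h import *
plan(ch(-.07,0,.0905),-11.03)
c=snap('wrist','w14')
cv2.imwrite('pics/w14c.png',cv2.convertScaleAbs(cv2.resize(c['color'][220:390,210:430],(780,600)),alpha=1.8))
s=load('s13');Q=(cloud(s)-CH)@RC
m=(s['color'].max(-1)<60)&(abs(Q[...,1])<.025)&(abs(Q[...,0]+.07)<.035)&(Q[...,2]>.1)
vs,us=np.nonzero(m)
for v in sorted(set(vs)): 
    k=vs==v; q=Q[v][m[v]]; print(v,us[k].min(),us[k].max(),(q.min(0)*1000).round(),(q.max(0)*1000).round())
E
```

```text
t 20.4 pos [0.5404 0.0364 0.0907] yaw -11.2 twist -0.17 slide after twist mm [0.3 0.7 0.2] now [0.3 0.7 0.2] F [-2.9  0.   5.5] grip 0.008606653319824964 q [-0.14  0.58  1.74 -0.    0.83  0.06]
154 321 322 [-104.  -21.  370.] [-103.   -7.  379.]
155 321 323 [-103.  -18.  366.] [-101.   -5.  374.]
156 321 325 [-103.  -25.  363.] [-97.  -6. 375.]
157 321 326 [-103.  -25.  362.] [-95.  -8. 372.]
158 321 327 [-104.  -25.  360.] [-92.  -9. 369.]
159 321 348 [-104.  -25.  354.] [-41.  -7. 366.]
160 321 348 [-103.  -25.  349.] [-40.  -7. 364.]
161 322 348 [-101.  -23.  344.] [-39.  -9. 360.]
162 322 348 [-102.  -23.  341.] [-39. -10. 358.]
163 321 348 [-104.  -25.  340.] [-40.  -7. 355.]
164 321 348 [-104.  -25.  338.] [-40.  -7. 353.]
165 321 348 [-103.  -25.  333.] [-39.  -3. 350.]
166 321 348 [-103.  -25.  333.] [-40.  -3. 346.]
167 321 348 [-103.  -24.  332.] [-40.  -5. 344.]
168 321 348 [-104.  -23.  330.] [-41.  -7. 341.]
169 321 348 [-105.  -24.  328.] [-41. -11. 338.]
170 321 326 [-104.  -20.  326.] [-94.  -9. 333.]
171 322 347 [-102.  -25.  323.] [-43. -11. 332.]
172 322 346 [-102.
[... 1913 characters left out ...]
 -3. 166.]
219 336 341 [-65. -12. 159.] [-52.  -8. 163.]
220 328 340 [-87. -13. 158.] [-55.  -9. 165.]
221 328 340 [-87. -13. 142.] [-55.   6. 162.]
222 328 340 [-88. -15. 142.] [-55.   2. 159.]
223 328 340 [-87. -12. 140.] [-54.   1. 154.]
224 328 339 [-85. -14. 129.] [-58.  12. 151.]
225 328 339 [-85. -12. 129.] [-58.   8. 147.]
226 329 339 [-84. -13. 135.] [-58.  -6. 142.]
227 328 339 [-84. -13. 121.] [-58.   9. 138.]
228 329 339 [-84. -14. 130.] [-58.  -5. 136.]
229 329 339 [-84. -14. 125.] [-58.  -5. 133.]
230 329 339 [-84. -12. 122.] [-58.  -5. 126.]
231 329 339 [-83. -12. 116.] [-57.  -2. 124.]
232 329 338 [-84. -12. 116.] [-60.  -6. 120.]
233 330 332 [-82. -10. 112.] [-76.  -7. 115.]
```

View pics/w14c.png

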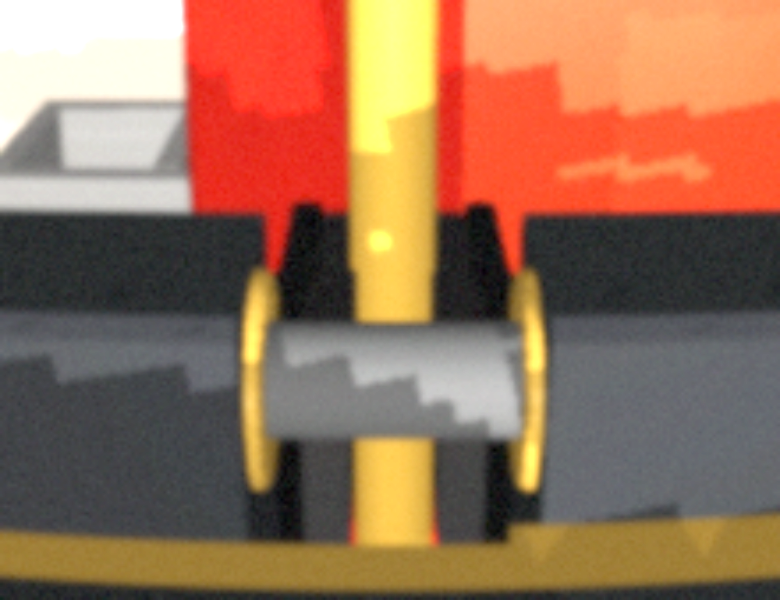

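The fingertips are at z≈0.113, about 17 mm below the handle axis, and the handle passes squarely between the pads (crop (395,300)). The grasp is good. I'll lift along the arc, starting with 12.5°.

step_arm(slide=[[0,1,-3.7],[0,1.1,-3.7],[0,1.2,-3.7],[0,1.2,-3.6],[0,1.4,-3.6],[0,1.4,-3.6],[0,1.5,-3.5],[0,1.6,-3.5],[0,1.7,-3.5],[0,1.7,-3.4],[0,0,0]], twist=[0,0,0,0,0,0,0,0,0,0,0], force=30)

```text
time: 21.37
position: [0.5538, 0.0337, 0.1272]
tool_rot: [0.773, 0.635, -0.001, -0.001]
ft_force: [-4.7, 1.7, -1.7]
grip_width: 0.009
```

```bash
python3 - <<'E'
from h import *
plan(ch(-.07,0,.0905),-11.03)
c=snap('side','s15'); cv2.imwrite('pics/s15c.png',cv2.resize(c['color'][150:300,260:460],(800,600)))
E
```

```text
t 21.3667 pos [0.5538 0.0337 0.1272] yaw -11.19 twist -0.16 slide after twist mm [  0.3 -13.   36.7] now [  0.3 -13.   36.7] F [-4.7  1.7 -1.7] grip 0.00896210744712814 q [-0.14  0.53  1.68 -0.    0.93  0.05]
```

View pics/s15c.png

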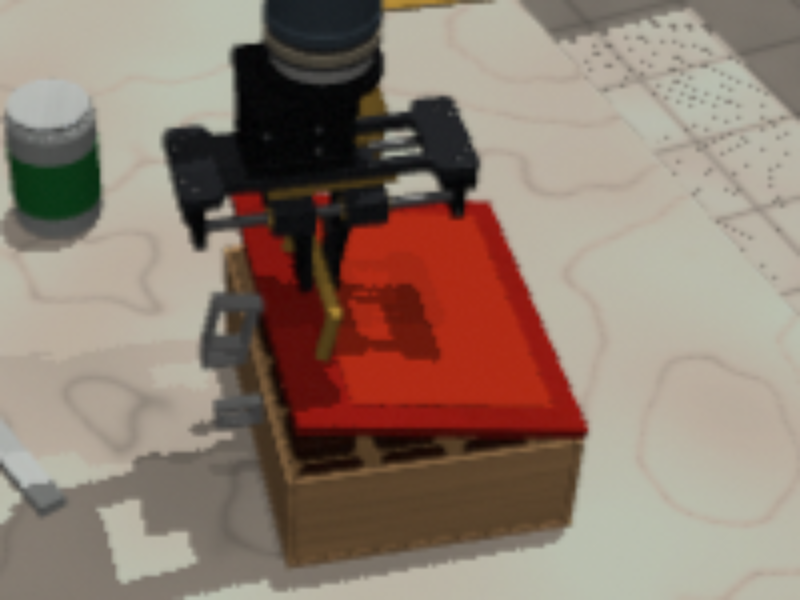

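The lid is rising (front edge near crop (250,310)), held by the handle, with low forces. I'll continue to about 35°.

step_arm(slide=[[0,1.8,-3.4],[0,1.9,-3.3],[0,2,-3.3],[0,2,-3.3],[0,2.1,-3.2],[0,2.1,-3.2],[0,2.2,-3.1],[0,2.3,-3.1],[0,2.4,-3],[0,2.4,-3],[0,2.5,-2.9],[0,2.5,-2.9],[0,2.6,-2.8],[0,2.7,-2.8],[0,2.7,-2.7],[0,2.8,-2.6],[0,2.9,-2.6],[0,2.9,-2.5],[0,0,0]], twist=[0,0,0,0,0,0,0,0,0,0,0,0,0,0,0,0,0,0,0])

```text
time: 23.0
position: [0.5953, 0.0257, 0.1822]
tool_rot: [0.773, 0.635, -0.001, -0.001]
ft_force: [-9.3, 1.9, 6.2]
grip_width: 0.0088
```

```bash
python3 - <<'E'
from h import *
plan(ch(-.07,0,.0905),-11.03)
p=robot.get_obs()['position']-ch(-.0705,0,.0905); q=RC.T@p
h=np.array([-.170+q[0],.045+q[2]]); print('lid est',165.17-np.degrees(np.arctan2(h[1],h[0])),np.hypot(*h))
c=snap('side','s16'); cv2.imwrite('pics/s16c.png',cv2.resize(c['color'][130:280,260:460],(800,600)))
E
```

```text
t 23.0 pos [0.5953 0.0257 0.1822] yaw -11.19 twist -0.16 slide after twist mm [  0.3 -55.   91.8] now [  0.1 -55.   91.8] F [-9.3  1.9  6.2] grip 0.00882310256297343 q [-0.14  0.51  1.53  0.    1.11  0.05]
lid est 35.270442410321635 0.17814310066249686
```

View pics/s16c.png

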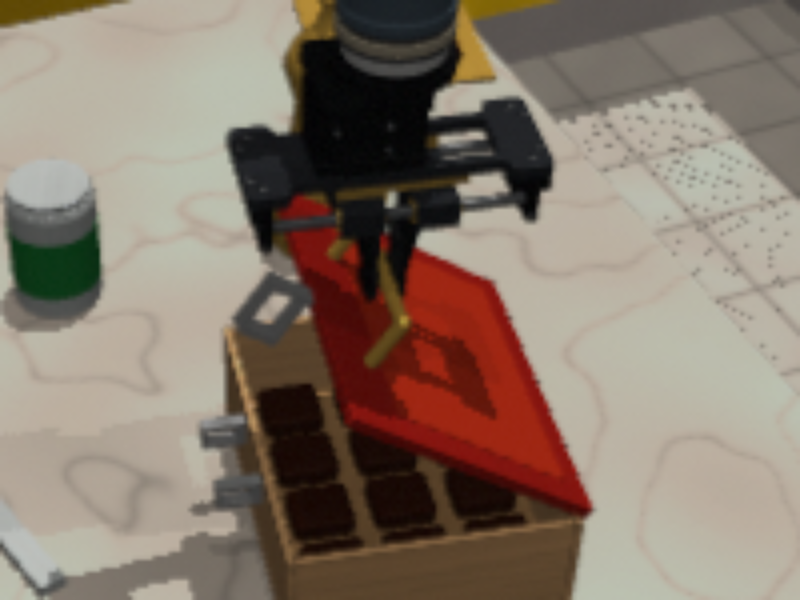

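Lid at about 35°. There's about 10 N radially inward toward the hinge, so I'll finish on a slightly wider arc.

step_arm(slide=[[0,2.8,-2.6],[0,2.9,-2.6],[0,3,-2.4],[0,3,-2.4],[0,3.1,-2.2],[0,3.1,-2.2],[0,3.2,-2.1],[0,3.2,-2.1],[0,3.2,-1.9],[0,3.3,-1.9],[0,3.3,-1.8],[0,3.3,-1.8],[0,0,0],[0,0,0],[0,0,0]], twist=[0,0,0,0,0,0,0,0,0,0,0,0,0,0,0])

```text
time: 24.3
position: [0.6343, 0.0181, 0.2089]
tool_rot: [0.773, 0.635, 0.001, 0.001]
ft_force: [-6.3, 1.7, 5.1]
grip_width: 0.0087
```

```bash
python3 - <<'E'
from h import *
plan(ch(-.07,0,.0905),-11.03)
p=robot.get_obs()['position']-ch(-.0705,0,.0905); q=RC.T@p
h=np.array([-.170+q[0],.045+q[2]]); print('lid est',165.17-np.degrees(np.arctan2(h[1],h[0])),np.hypot(*h))
c=snap('side','s17'); cv2.imwrite('pics/s17c.png',cv2.resize(c['color'][130:280,260:460],(800,600)))
Q=(cloud(c)-CH)@RC; hsv=cv2.cvtColor(c['color'],cv2.COLOR_BGR2HSV)
m=((hsv[...,0]<9)|(hsv[...,0]>171))&(hsv[...,1]>150)&(hsv[...,2]>60)&(abs(Q[...,1])<.115)&(Q[...,2]>.09)&(Q[...,0]<.13)&(Q[...,0]>-.1)
a=Q[m]; a=a[np.isfinite(a).all(1)]; 
for _ in range(4):
    cc=a.mean(0); u,s,vt=np.linalg.svd(a-cc,full_matrices=False); r=(a-cc)@vt[2]; a=a[abs(r)<2*r.std()+1e-4]
n=vt[2]*np.sign(vt[2][2]); print(len(a),n.round(3),'lid angle from plane',np.degrees(np.arctan2(n[0],n[2])),r.std())
snap('top','t17')
E
```

```text
t 24.3 pos [0.6343 0.0181 0.2089] yaw -11.19 twist -0.16 slide after twist mm [  0.2 -95.4 118.1] now [-1.000e-01 -9.540e+01  1.181e+02] F [-6.3  1.7  5.1] grip 0.008653531254316758 q [-0.15  0.53  1.4   0.    1.21  0.05]
lid est 50.6675194995054 0.17961967237356824
1235 [ 0.765 -0.001  0.644] lid angle from plane 49.89202975425373 0.0006588632289060399
```

View pics/s17c.png

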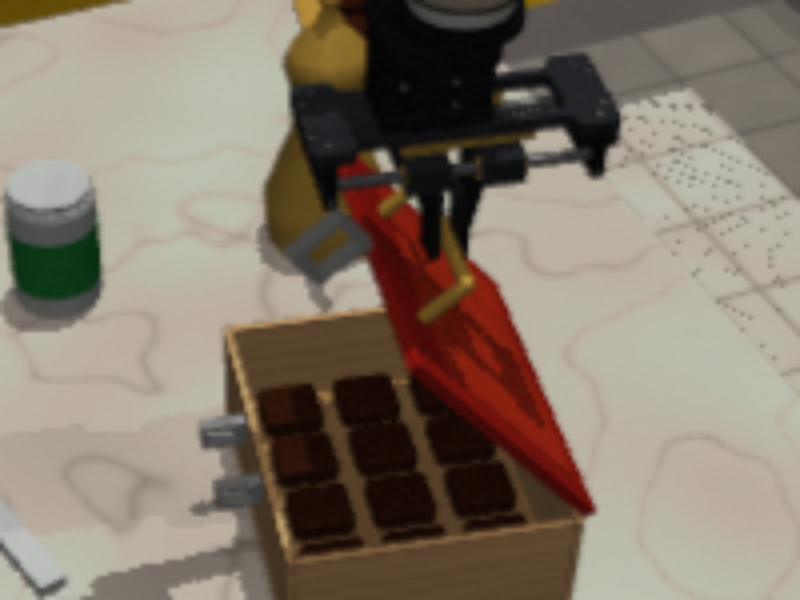

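```bash
python3 - <<'E'
from h import *
a=load('s17')['color']; cv2.imwrite('pics/s17d.png',a)
E
```

```text
(no output)
```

View pics/s17d.png

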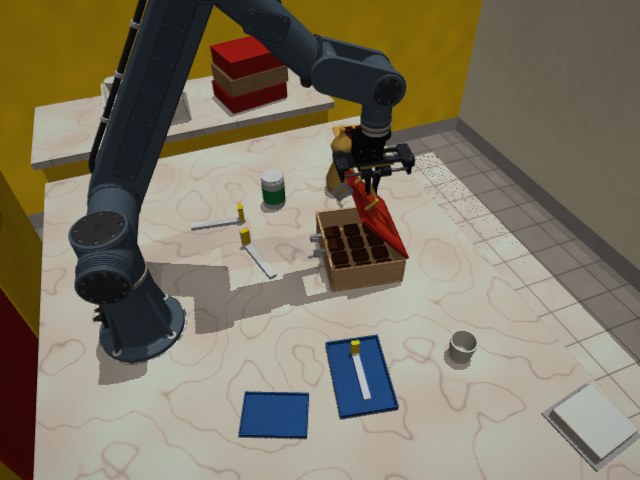

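The lid plane measures 49.9°. The bar lies in the tray at (360,370), and the pot, tin and cup stand where they were. A short settle, one recheck, then hand in.

step_arm(slide=[[0,0,0],[0,0,0],[0,0,0],[0,0,0],[0,0,0],[0,0,0],[0,0,0],[0,0,0],[0,0,0],[0,0,0],[0,0,0],[0,0,0]], twist=[0,0,0,0,0,0,0,0,0,0,0,0])

```text
time: 25.4
position: [0.6343, 0.0181, 0.2089]
tool_rot: [0.773, 0.635, 0.001, 0.001]
ft_force: [-6.1, 1.2, 4.5]
grip_width: 0.0087
```

```bash
python3 - <<'E'
from h import *
plan(ch(-.07,0,.0905),-11.03)
c=snap('side','s18')
Q=(cloud(c)-CH)@RC; hsv=cv2.cvtColor(c['color'],cv2.COLOR_BGR2HSV)
m=((hsv[...,0]<9)|(hsv[...,0]>171))&(hsv[...,1]>150)&(hsv[...,2]>60)&(abs(Q[...,1])<.115)&(Q[...,2]>.09)&(Q[...,0]<.13)&(Q[...,0]>-.1)
a=Q[m]
for _ in range(4):
    cc=a.mean(0); u,s,vt=np.linalg.svd(a-cc,full_matrices=False); r=(a-cc)@vt[2]; a=a[abs(r)<2*r.std()+1e-4]
n=vt[2]*np.sign(vt[2][2]); ang=np.degrees(np.arctan2(n[0],n[2])); print(ang)
if abs(ang-50)<3: print(robot.hand_in())
E
```

```text
t 25.4 pos [0.6343 0.0181 0.2089] yaw -11.19 twist -0.16 slide after twist mm [  0.2 -95.4 118.1] now [-1.000e-01 -9.540e+01  1.181e+02] F [-6.1  1.2  4.5] grip 0.008693209597673238 q [-0.15  0.53  1.4   0.    1.21  0.05]
49.90694207057439
the job is handed in; nothing more can be done
None
```

I drew the bar out by its tab, laid it flat in the larger blue tray and let it go. Then I lifted the lid by its handle and handed in at 25.4 s while still holding it; no verdict was reported.

**Last checks:**
- **Lid:** it measured 49.9° from the depth image, the same about 1 s earlier. The arm's own position gave 50.7°.
- **Bar and other objects:** the last full side picture, just before hand-in, shows the bar inside the tray walls. The coffee pot, tin and cup look unmoved in it, though I checked that only by eye.

**What failed or disagreed:**
- **Fingertips:** the pictures showed them about 25 mm behind the reported TCP, not 17 mm ahead as stated. My first grasp closed empty above the tab. I corrected the height from the images and the second grasp held.
- **Handle grip:** the jaws read about 8.7 mm on the 10 mm handle, and a steady force of about 8 N stayed on the wrist.

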